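Dispense one specimen stub and seat it in the stage holder

TASK

Press the black knob of the stub dispenser straight down until it bottoms on its stop, keep it down there for about a second without leaning on it hard, and let it come all the way back up, so that one metal stub is pushed out onto the tray. Then set that stub upright and fully home in the round socket of the grey holder plate, leaving the other two stubs in the magazine and the other things on the bench where they are.

Things in the scene. Friction and masses are not known exactly. Their poses are not given: they have to be found in the camera images.
- dispenser: stub dispenser, fixed: grey base 90 mm (local x) by 215 mm (local y), flat top (deck) 20 mm above the bench; origin on its underside below the magazine's axis, z up. At local y +77 mm: black column 64 mm square, 100 mm high, carrying a stop collar (30 mm wide, 6 mm high) and the plunger knob. Toward local -y: the open tray
- magazine_top (a point): centre of the open top of the clear square magazine (43 mm square outside, top 70 mm above the bench) in which three stubs stand one on another; it is straight above the dispenser's origin
- tray_spot (a point): point on the tray's surface (20 mm above the bench, dispenser's local y -48 mm) where a full press leaves the bottom stub, give or take 10 mm along local y. Tray: 90 mm wide, no side walls, from the magazine's outlet at local y -21 mm to a 4 mm high lip at -95 mm. The pusher moves 2.5 mm per mm of plunger and springs back when let go; the next stub then drops
- plunger_axis (a point): fixed point on the plunger's vertical axis, at the top of the stop collar, 106 mm above the bench. The round black knob above it is 38 mm across, with a flat top; it is screwed onto its stem at a height set anew each time, so that its top, when up, is anywhere from 148 to 160 mm above the bench (find it by touch or sight). It moves straight down 22 mm to the stop
- plunger (a joint): plunger travel in m: 0 up, 0.022 when the flange on the stem meets the stop collar. Spring: about 5 N to start it and 11 N at the stop; the stop is rigid, so the force then rises steeply. Pressing the dispenser with more than 22 N damages it
- stub_a_mid (a point): the stub at the bottom of the magazine, the one that is put out; plain aluminium cylinder 30 mm across, 13 mm high, 19 to 33 g. Point at its centre, half-way up; z is its axis
- stub_b_mid (a point): second stub from below in the magazine, same size; point at its centre
- stub_c_mid (a point): third stub, on top in the magazine, same size; point at its centre
- holder: grey holder plate fixed to the bench, 100 mm (local x) by 120 mm (local y) by 22 mm high, one round socket in its middle; origin at the centre of its underside, z up
- holder_hole0 (a point): centre of the mouth of the socket, at the plate's top face, 22 mm above the bench; socket 31.5 mm across with a 1.5 mm chamfer, 5.5 mm deep, so a seated stub stands 7.5 mm proud and its centre is 1 mm above this point
- dropper: bystander: white dropper bottle 34 mm across, 85 mm high, upright and loose; origin at the centre of its underside
- objective: bystander: steel objective lens 34 mm across, 52 mm high, upright and loose; origin at the centre of its underside
- dish: bystander: low glass dish 60 mm across, 14 mm high, loose; origin at the centre of its underside
- slide_box: bystander: white and grey slide box 86 by 101 by 34 mm, loose; origin at the centre of its underside

How it is judged:
By the outcome, as a careful person would: the job done as asked, in the order asked, and still so for the second after the job is handed in, with the robot touching nothing.
It also fails if it takes over 67 s, if anything falls off the work surface, if the arm or the gripper's body presses on something with over 40 N, if the wrist force passes 120 N, or if a joint passes its speed limit or range.

ROBOT

A 6-joint arm with a two-finger parallel gripper is mounted at the origin on the work surface. World frame = base frame: x ahead of the robot, y to its left, z up, the work surface at z = 0. Lengths are in m, angles in rad, forces in N, time in s.
With the tool pointing down it reaches from about 0.275 to 0.75 m from the base axis. Payload 10.2 kg.
Tool frame: the origin (TCP) lies on the centre line of the jaws, within the pads' length; the fingertips stand 22 mm ahead of it and the grasp point (between the pads) lies 3 mm ahead of it (robot.nose_length is the distance from the TCP to the fingertips, in m); z points along the fingers, y is the direction in which the jaws open and shut (so a half turn about z gives the same grasp; the last joint's range is limited). The gripper opens to 88 mm and grips with 3 to 60 N. Pads are 18 mm wide; open, the fingers measure 123 mm over their backs; the gripper's body (75 mm by 187 mm) begins 45 mm behind the grasp point.
Start: joints at [-1.459, 0.313, 1.498, -0, 1.331, -0.223], TCP at [0.172, -0.496, 0.222] pointing down, gripper open.
Joint ranges: [-2.94, 2.94], [-0.97, 2.17], [0.19, 2.56], [-1.23, 4.37], [0.02, 3.11], [-2.88, 2.88]. Speed limits (rad/s): [2.39, 2.39, 3.01, 3.14, 3.14, 3.14].

INTERFACE

Orientations are given as [roll, pitch, yaw] about the fixed x, y, z axes, in that order (R = Rz(yaw) Ry(pitch) Rx(roll)).
In Python, from plant import robot gives the robot as it stands.
- The arm moves only by the tool servo_tool, never from a script. Its argument "plan" is a list of rows, each a list of 7 numbers: the finger opening in mm, from 0 to 88.1, then the shift along the tool's x, y, z normalised to -1 to 1, where 1 is 0.4 m, then the turn, a rotation vector about the tool's x, y, z normalised to -1 to 1, where 1 is pi rad. A call has 1 to 8 rows; each row shifts and turns the commanded pose from where the row before left it, along the tool's axes as they then stand; what a row does not reach is not made up. A row lasts 1/10 s, in which the tool goes at most 50 mm and 8.59 degrees, less where a joint would pass 70% of its speed; a pose out of reach is approached as far as the arm can. A call with a number of a shift or a turn outside -1 to 1 is refused whole. A call with a gripper value outside its range is refused whole. The fingers move at their own pace and stop on an object; "newtons" is the grip in N (left out, the last holds). Time passes only in rows, so rows that do not move let the fingers close. It gives the time, the measured TCP pose, the force and the opening at its end, in the units of the state.
- robot.read_state(): the state, without advancing time (a new reading comes with each control period).
- robot.read_camera(name): name is "side" or "top" or "wrist"; returns a dict with "pixels" (400x640x3 uint8, red, green, blue), "K" (3x3 intrinsics, pixels), "rvec" (rotation vector, rad) and "tvec" (3), from world to camera coordinates, as OpenCV has them. Camera axes: x right, y down, z forward; pixel columns grow to the right and rows downward; lengths in m; the calibration is good to about 2 mm. A picture is of the moment at which its call begins. There is no depth.
- robot.sign_off(): hands the job in, once; it reports no verdict.
The state is a dict: "time": time; "qpos": joint angles; "qvel": joint speeds; "joint_efforts": joint torques, N m; "tcp_pos": TCP position; "tool_rot": TCP orientation; "ft_force": force on the tool from outside, world axes, zero at the start; "torque": the same for the moment, N m; "width": finger opening in m.
Only numpy, scipy, OpenCV 4.12 (cv2) and the standard library are available. Lean on these libraries where they do the work, as an engineer would, in place of code of your own. Each camera call takes 0.05 s, during which the arm holds its last target.

## Working session

There is one attempt and no reset: what is moved stays moved. The work goes in short steps, Python scripts to look and compute and a tool call to move; the robot and the scene stay as the last step left them, time stands still between calls to the robot, and variables do not carry over. Pictures are saved under pics/ and viewed, and the job is handed in when it is done.

Besides the shell and the picture viewer there is one more tool, called as name(argument=value, ...), one argument or row to a line, values as JSON. servo_tool: Moves the arm, as the interface text tells. Scaled input: -1 to 1 covers 0.4 m each way for a shift and pi rad each way for a turn. Its arguments: {"type":"object","properties":{"plan":{"type":"array","items":{"type":"array","items":{"type":"number"}}},"newtons":{"type":"number"}},"required":["plan"]}

```bash
mkdir -p pics; ls
python3 - <<'E'
from plant import robot
import cv2
s=robot.read_state();print(s)
for n in ("side","top","wrist"):
    c=robot.read_camera(n);cv2.imwrite(f"pics/{n}0.png",c["pixels"][:,:,::-1]);print(n,c["K"],c["rvec"],c["tvec"])
E
```

```text
pics
{'time': 0.0, 'qpos': array([-1.45939728e+00,  3.13452349e-01,  1.49844398e+00, -1.33504329e-05,
        1.33098901e+00, -2.23420228e-01]), 'qvel': array([ 1.12150008e-03,  8.21954912e-05, -1.91484703e-04,  4.29483023e-04,
        4.10917814e-04,  6.34675287e-04]), 'joint_efforts': array([-7.04560516e-04, -4.02215445e+01, -2.52271020e+01,  6.93533826e-02,
        3.52990266e-02, -1.11893605e-04]), 'tcp_pos': array([ 0.17245873, -0.49558137,  0.22185728]), 'tool_rot': array([-3.14032923e+00, -2.73772039e-04,  3.34822284e-01]), 'ft_force': array([ 0.07149023, -0.495538  ,  0.19916675]), 'torque': array([ 0.02196974, -0.0443098 , -0.01731719]), 'width': 0.08811331359742608}
side [[424.53129197   0.         319.81519735]
 [  0.         424.53129197 194.63063579]
 [  0.           0.           1.        ]] [ 2.09270583 -0.16808246  0.10696376] [-0.56165625  0.13495648  0.72866361]
top [[405.03273285   0.         322.66506664]
 [  0.         405.03273285 200.45088202]
 [  0.           0.           1.        ]] [ 2.11217449 -2.14759856  0.17661528] [0.00275114 0.58210427 0.83423328]
wrist [[343.17063101   0.         319.13430345]
 [  0.         343.17063101 196.78193838]
 [  0.           0.           1.        ]] [-2.36698202  1.68242048  0.24014684] [-0.5257285  -0.03879163  0.38938415]
```

View pics/side0.png

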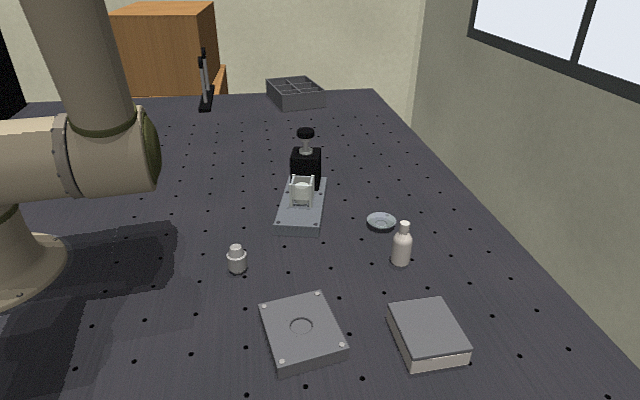

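View pics/top0.png

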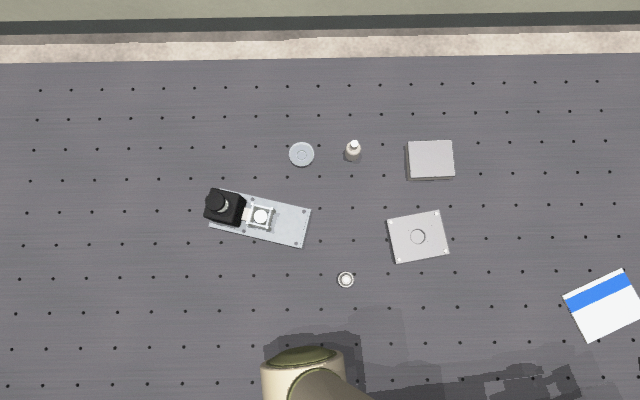

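View pics/wrist0.png

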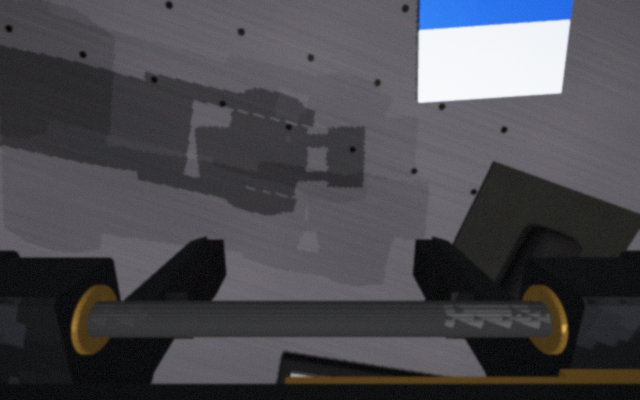

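The side view shows the dispenser at about (305,190), the holder at (303,330), the objective at (237,260) and the dropper at (401,245). In the top view the knob is near (217,203), the magazine (260,216) and the socket (418,237). Next I'll enlarge the dispenser and holder to measure them.

```bash
cat > h.py <<'E'
import numpy as np, cv2
from plant import robot
def ray(c,uv):
    R,_=cv2.Rodrigues(np.array(c["rvec"],float));t=np.array(c["tvec"],float).ravel()
    p=cv2.undistortPoints(np.array([[uv]],float),c["K"],None)[0,0]
    return -R.T@t, R.T@np.array([p[0],p[1],1.])
def on(c,uv,z):
    o,d=ray(c,uv);return o+d*(z-o[2])/d[2]
def proj(c,P):
    return cv2.projectPoints(np.array(P,float).reshape(-1,1,3),np.array(c["rvec"],float),np.array(c["tvec"],float),c["K"],None)[0][:,0]
def tri(c1,u1,c2,u2):
    o1,d1=ray(c1,u1);o2,d2=ray(c2,u2)
    s=np.linalg.lstsq(np.c_[d1,-d2],o2-o1,rcond=None)[0]
    a,b=o1+s[0]*d1,o2+s[1]*d2
    return (a+b)/2,np.linalg.norm(a-b)
E
python3 - <<'E'
import cv2
t=cv2.imread("pics/top0.png");s=cv2.imread("pics/side0.png")
cv2.imwrite("pics/z1.png",cv2.resize(t[175:260,195:320],None,fx=6,fy=6,interpolation=cv2.INTER_CUBIC))
cv2.imwrite("pics/z2.png",cv2.resize(t[200:270,380:455],None,fx=8,fy=8,interpolation=cv2.INTER_CUBIC))
cv2.imwrite("pics/z3.png",cv2.resize(s[120:240,265:340],None,fx=5,fy=5,interpolation=cv2.INTER_CUBIC))
E
```

```text
(no output)
```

View pics/z1.png

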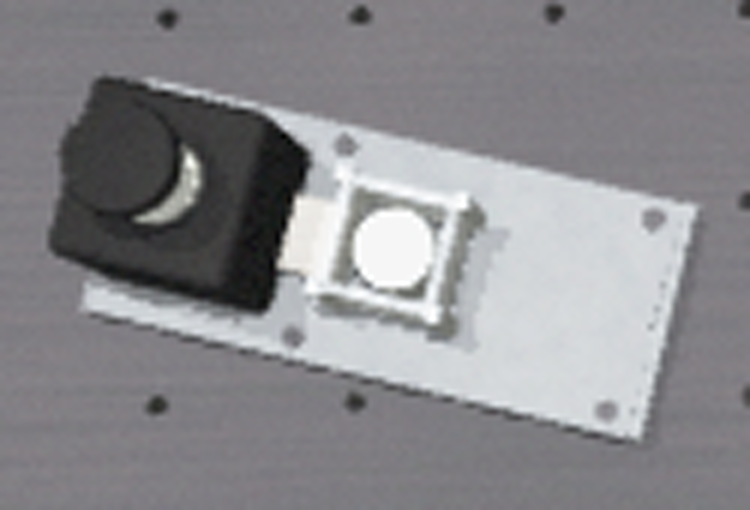

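View pics/z2.png

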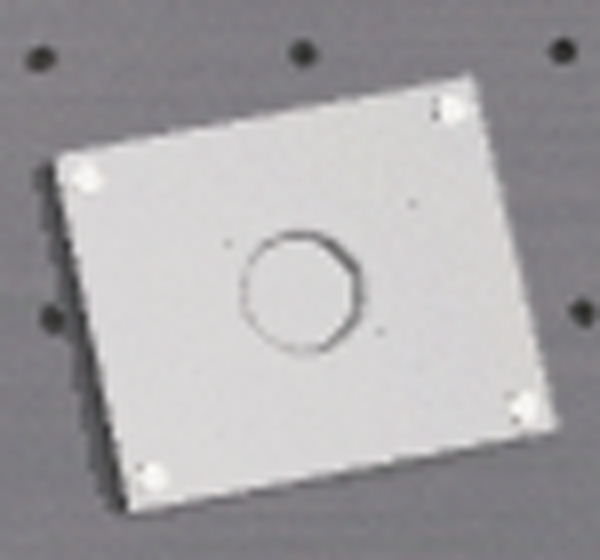

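View pics/z3.png

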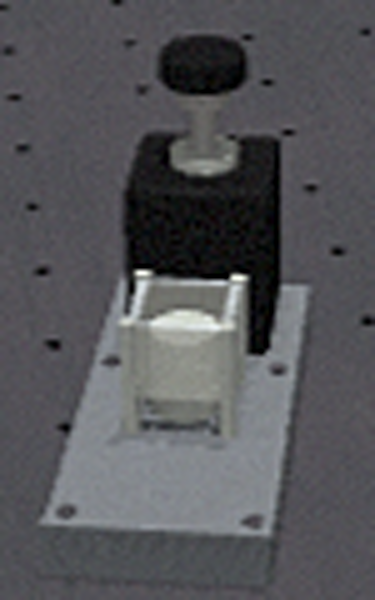

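Run:
```python
from h import *
t=robot.read_camera("top");s=robot.read_camera("side")
T=lambda x,y:((x+.5)/6-.5+195,(y+.5)/6-.5+175)
H=lambda x,y:((x+.5)/8-.5+380,(y+.5)/8-.5+200)
S=lambda x,y:((x+.5)/5-.5+265,(y+.5)/5-.5+120)
np.set_printoptions(precision=4,suppress=True)
print("knob tri",tri(t,T(122,158),s,S(202,53)))
for z in(.148,.154,.160):print(z,on(t,T(122,158),z), on(s,S(202,53),z))
m=np.mean([on(t,T(*p),.07) for p in((345,170),(468,195),(432,315),(312,288))],0);print("mag",m)
for p in((697,208),(642,440),(82,312)):print("deck",on(t,T(*p),.02))
print("mag side",np.mean([on(s,S(*p),.07) for p in((143,273),(240,277),(127,322),(238,325))],0))
print("deck side",on(s,S(40,522),.02),on(s,S(272,530),.02))
c=[on(t,H(*p),.022) for p in((58,155),(474,78),(558,430),(130,512))];print("holder",c,np.mean(c,0))
print("hole",on(t,H(301,292),.022))
# side hole/corners by ellipse
g=cv2.imread("pics/side0.png");cv2.imwrite("pics/z4.png",cv2.resize(g[285:380,250:355],None,fx=6,fy=6,interpolation=cv2.INTER_CUBIC))
print(robot.read_state()["time"])
```

```text
knob tri (array([0.5686, 0.2012, 0.1495]), np.float64(0.0019847597606375772))
0.148 [0.5678 0.2017 0.148 ] [0.5701 0.2054 0.148 ]
0.154 [0.5668 0.2    0.154 ] [0.5681 0.1903 0.154 ]
0.16 [0.5657 0.1984 0.16  ] [0.5661 0.1753 0.16  ]
mag [0.5499 0.1275 0.07  ]
deck [0.5676 0.0203 0.02  ]
deck [0.4814 0.0415 0.02  ]
deck [0.5323 0.25   0.02  ]
mag side [0.5527 0.1292 0.07  ]
deck side [0.4836 0.0473 0.02  ] [0.5723 0.028  0.02  ]
holder [array([ 0.5425, -0.1493,  0.022 ]), array([ 0.5622, -0.2666,  0.022 ]), array([ 0.4642, -0.2833,  0.022 ]), array([ 0.4438, -0.1648,  0.022 ])] [ 0.5032 -0.216   0.022 ]
hole [ 0.5032 -0.2149  0.022 ]
0.25
```

View pics/z4.png

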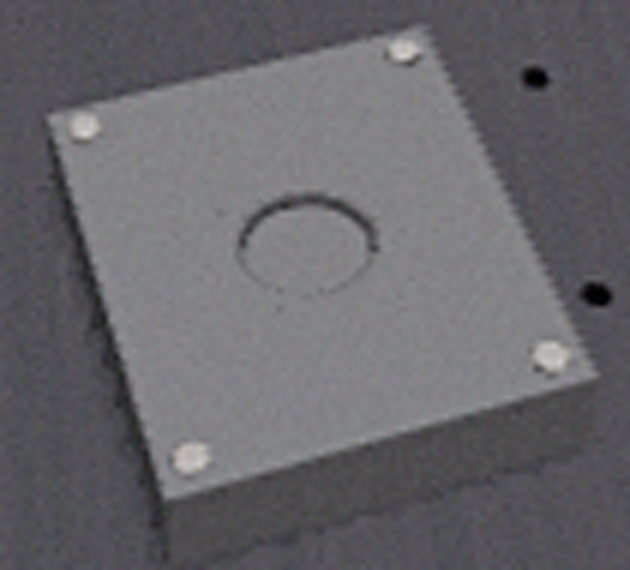

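The hole is at about (310,245) in the crop, and it agrees with the top view. Dispenser yaw is about -0.24, the knob is near (0.568,0.202) with its top at about 0.149, and the hole is at (0.503,-0.215). I'll close the fingers, turn the tool to yaw 1.33, then travel.

servo_tool(
  plan=[
    [0,0,0,-0.02,0,0,-0.0453],
    [0,0,0,-0.02,0,0,-0.0453],
    [0,0,0,-0.02,0,0,-0.0453],
    [0,0,0,0,0,0,-0.0453],
    [0,0,0,0,0,0,-0.0453],
    [0,0,0,0,0,0,-0.0453],
    [0,0,0,0,0,0,-0.0453],
    [0,0,0,0,0,0,0],
  ],
  newtons=20,
)

```text
time: 1.05
tcp_pos: [0.1725, -0.4958, 0.2463]
tool_rot: [-3.141, -0.0, 1.332]
ft_force: [0.0, 0.1, -0.1]
width: 0.0264
```

```bash
cat >> h.py <<'E'
from scipy.spatial.transform import Rotation as Ro
np.set_printoptions(precision=4,suppress=True)
def delta(P,yaw=None):
    s=robot.read_state();R=Ro.from_euler("xyz",s["tool_rot"])
    d=R.inv().apply(np.array(P)-s["tcp_pos"])
    print("t",s["time"],"tcp",s["tcp_pos"],"rot",s["tool_rot"],"F",s["ft_force"],"w",s["width"])
    print("norm shift",d/.4)
    if yaw is not None: print("norm turn",(R.inv()*Ro.from_euler("xyz",[np.pi,0,yaw])).as_rotvec()/np.pi)
E
python3 -c "
from h import *
delta([.568,.202,.2],1.33)"
```

```text
t 1.05 tcp [ 0.1725 -0.4958  0.2463] rot [-3.1415 -0.0002  1.3322] F [ 0.0064  0.1434 -0.082 ] w 0.026397559669606642
norm shift [1.9287 0.5486 0.1162]
norm turn [-0.     -0.0001  0.0007]
```

servo_tool(
  plan=[
    [0,0.107,0.0305,0,0,0,0],
    [0,0.107,0.0305,0,0,0,0],
    [0,0.107,0.0305,0,0,0,0],
    [0,0.107,0.0305,0,0,0,0],
    [0,0.107,0.0305,0,0,0,0],
    [0,0.107,0.0305,0,0,0,0],
    [0,0.107,0.0305,0,0,0,0],
    [0,0.107,0.0305,0,0,0,0],
  ],
)

```text
time: 1.85
tcp_pos: [0.3491, -0.1848, 0.2466]
tool_rot: [3.141, 0.0, 1.326]
ft_force: [0.7, -1.4, 0.3]
width: 0.0007
```

servo_tool(
  plan=[
    [0,0.107,0.0305,0,0,0,0],
    [0,0.107,0.0305,0,0,0,0],
    [0,0.107,0.0305,0,0,0,0],
    [0,0.107,0.0305,0,0,0,0],
    [0,0.107,0.0305,0,0,0,0],
    [0,0.107,0.0305,0,0,0,0],
    [0,0.107,0.0305,0,0,0,0],
    [0,0.107,0.0305,0,0,0,0],
  ],
)

```text
time: 2.65
tcp_pos: [0.5253, 0.1249, 0.2464]
tool_rot: [3.142, 0.0, 1.327]
ft_force: [1.5, -0.5, -0.3]
width: 0.0005
```

```bash
python3 -c "
from h import *
delta([.568,.202,.19],1.33)"
```

```text
t 2.65 tcp [0.5253 0.1249 0.2464] rot [3.1415 0.     1.3268] F [ 1.4702 -0.4663 -0.3384] w 0.00045012892992411015
norm shift [0.2128 0.0569 0.141 ]
norm turn [ 0.     0.    -0.001]
```

servo_tool(
  plan=[
    [0,0.09,0.024,0,0,0,0],
    [0,0.09,0.024,0,0,0,0],
    [0,0,0,0.05,0,0,0],
    [0,0,0,0.05,0,0,0],
    [0,0,0,0,0,0,0],
    [0,0,0,0,0,0,0],
  ],
)

```text
time: 3.25
tcp_pos: [0.5606, 0.1883, 0.207]
tool_rot: [3.141, -0.0, 1.329]
ft_force: [-0.2, -0.7, 0.7]
width: 0.0006
```

```bash
python3 -c "
from h import *
delta([.568,.202,.175],1.33)
for n in('side','wrist'):
    c=robot.read_camera(n);p=c['pixels'][:,:,::-1]
    if n=='side': p=cv2.resize(p[80:250,240:360],None,fx=3.5,fy=3.5,interpolation=cv2.INTER_CUBIC)
    cv2.imwrite(f'pics/{n}1.png',p)
"
```

```text
t 3.25 tcp [0.5606 0.1883 0.207 ] rot [ 3.1414 -0.0001  1.3286] F [-0.2299 -0.6739  0.7147] w 0.0006165469459040322
norm shift [0.0377 0.0097 0.08  ]
norm turn [ 0.0001 -0.     -0.0004]
```

View pics/side1.png

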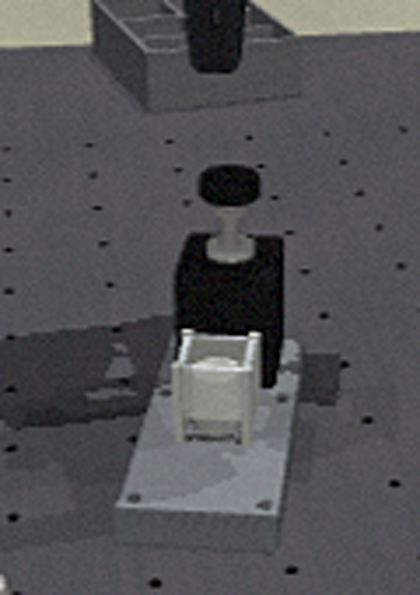

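View pics/wrist1.png

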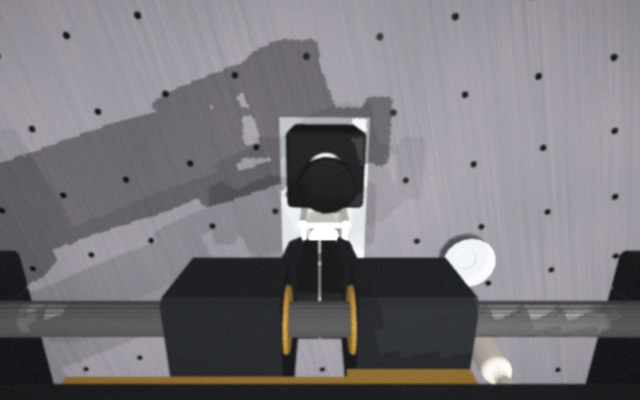

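The wrist view has the knob centred near (327,185). I'll check its position from that ray.

```bash
python3 -c "
from h import *
c=robot.read_camera('wrist');g=cv2.resize(c['pixels'][100:270,260:390,::-1],None,fx=4.5,fy=3.5*4.5/3.5,interpolation=cv2.INTER_CUBIC)
cv2.imwrite('pics/w1.png',g)
for z in(.149,.155):print(on(c,(327,185),z))
print(proj(c,[[.568,.202,.149],[.5606,.1883,.185]]),-cv2.Rodrigues(c['rvec'])[0].T@c['tvec'])
"
```

```text
[0.5696 0.2009 0.149 ]
[0.5698 0.2023 0.155 ]
[[324.2291 183.9308]
 [318.2868 224.5361]] [0.5775 0.2559 0.3698]
```

View pics/w1.png

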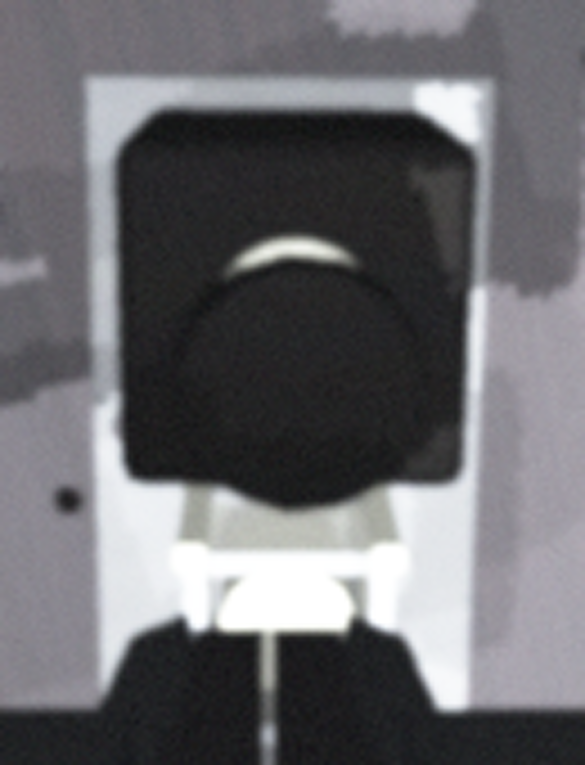

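Good, the knob axis is about (0.5687, 0.2015). I'll move over it and descend to tip z ≈ 0.166.

servo_tool(
  plan=[
    [0,0.018,0.006,0,0,0,0],
    [0,0.0185,0.005,0,0,0,0],
    [0,0,0,0.025,0,0,0],
    [0,0,0,0.02,0,0,0],
    [0,0,0,0,0,0,0],
    [0,0,0,0,0,0,0],
  ],
)

```text
time: 4.0
tcp_pos: [0.5681, 0.2014, 0.1881]
tool_rot: [-3.141, 0.0, 1.331]
ft_force: [0.5, 0.6, 1.1]
width: 0.0005
```

```bash
python3 -c "
from h import *
delta([.5687,.2015,.175],1.33)
"
```

```text
t 4.0 tcp [0.5681 0.2014 0.1881] rot [-3.1409  0.0003  1.3309] F [0.4985 0.6018 1.0655] w 0.0004964092455670907
norm shift [0.0007 0.0014 0.0328]
norm turn [-0.0002  0.0001  0.0003]
```

servo_tool(
  plan=[
    [0,0,0,0.004,0,0,0],
    [0,0,0,0.004,0,0,0],
    [0,0,0,0.004,0,0,0],
    [0,0,0,0.004,0,0,0],
    [0,0,0,0,0,0,0],
  ],
)

```text
time: 4.5
tcp_pos: [0.5682, 0.2015, 0.1818]
tool_rot: [-3.141, 0.0, 1.331]
ft_force: [-1.0, -0.3, 0.5]
width: 0.0
```

servo_tool(
  plan=[
    [0,0,0,0.0025,0,0,0],
    [0,0,0,0.0025,0,0,0],
    [0,0,0,0.0025,0,0,0],
    [0,0,0,0,0,0,0],
  ],
)

```text
time: 4.9
tcp_pos: [0.5682, 0.2015, 0.1789]
tool_rot: [-3.141, 0.0, 1.331]
ft_force: [-0.3, -0.2, -0.7]
width: 0.0004
```

servo_tool(
  plan=[
    [0,0,0,0.0025,0,0,0],
    [0,0,0,0.0025,0,0,0],
    [0,0,0,0.0025,0,0,0],
    [0,0,0,0,0,0,0],
  ],
)

```text
time: 5.3
tcp_pos: [0.5682, 0.2015, 0.1758]
tool_rot: [-3.141, 0.0, 1.331]
ft_force: [0.0, 0.7, 0.2]
width: 0.0007
```

servo_tool(
  plan=[
    [0,0,0,0.0025,0,0,0],
    [0,0,0,0.0025,0,0,0],
    [0,0,0,0.0025,0,0,0],
    [0,0,0,0,0,0,0],
  ],
)

```text
time: 5.7
tcp_pos: [0.5682, 0.2015, 0.1728]
tool_rot: [-3.141, 0.0, 1.331]
ft_force: [-0.2, -0.3, 0.7]
width: 0.0002
```

servo_tool(
  plan=[
    [0,0,0,0.0025,0,0,0],
    [0,0,0,0,0,0,0],
  ],
)

```text
time: 5.9
tcp_pos: [0.5682, 0.2015, 0.1719]
tool_rot: [-3.141, 0.0, 1.331]
ft_force: [0.2, 0.2, 0.5]
width: 0.0007
```

servo_tool(
  plan=[
    [0,0,0,0.0025,0,0,0],
    [0,0,0,0,0,0,0],
  ],
)

```text
time: 6.1
tcp_pos: [0.5682, 0.2015, 0.1709]
tool_rot: [-3.141, 0.0, 1.331]
ft_force: [0.3, 0.1, -0.2]
width: 0.0006
```

servo_tool(
  plan=[
    [0,0,0,0.0025,0,0,0],
    [0,0,0,0,0,0,0],
  ],
)

```text
time: 6.3
tcp_pos: [0.5682, 0.2015, 0.1699]
tool_rot: [-3.141, 0.0, 1.331]
ft_force: [0.6, 0.1, -0.3]
width: 0.0007
```

servo_tool(
  plan=[
    [0,0,0,0.0025,0,0,0],
    [0,0,0,0,0,0,0],
  ],
)

```text
time: 6.5
tcp_pos: [0.5682, 0.2015, 0.1689]
tool_rot: [-3.141, 0.0, 1.331]
ft_force: [-0.0, 0.4, -0.3]
width: 0.0003
```

```bash
python3 -c "
from h import *
print(robot.nose_length)
c=robot.read_camera('side');p=c['pixels'][:,:,::-1]
cv2.imwrite('pics/s2.png',cv2.resize(p[80:180,260:350],None,fx=6,fy=6,interpolation=cv2.INTER_CUBIC))
"
```

```text
0.022
```

View pics/s2.png

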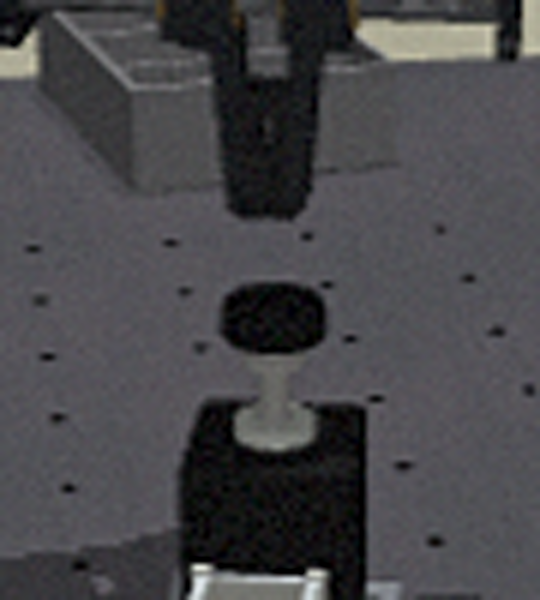

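```bash
python3 -c "
from h import *
c=robot.read_camera('side');t=robot.read_camera('top')
print(proj(c,[[.5682,.2015,z] for z in(.106,.147,.155,.17)]))
p=t['pixels'][:,:,::-1]
print(proj(t,[[.5682,.2015,z] for z in(.106,.147,.155,.17)]))
cv2.imwrite('pics/t2.png',cv2.resize(p[150:270,180:320],None,fx=5,fy=5,interpolation=cv2.INTER_CUBIC))
p=robot.read_camera('wrist')['pixels'][:,:,::-1]
cv2.imwrite('pics/w2.png',p)
"
```

```text
[[304.5767 148.9406]
 [304.3726 131.353 ]
 [304.3317 127.8278]
 [304.254  121.1329]]
[[220.5289 204.2001]
 [215.1445 200.8097]
 [214.0287 200.1071]
 [211.8746 198.7507]]
```

View pics/t2.png

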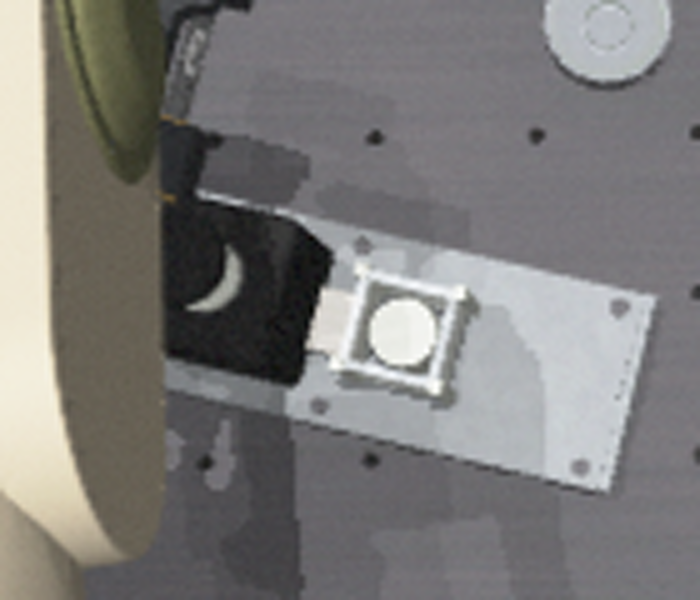

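View pics/w2.png

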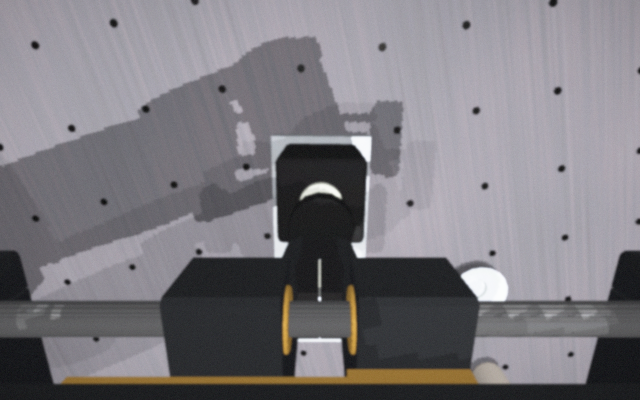

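```bash
python3 -c "
from h import *
c=robot.read_camera('wrist');s=robot.read_state();R=Ro.from_euler('xyz',s['tool_rot'])
for x in(-.009,0,.009):
  P=[s['tcp_pos']+R.apply([x,0,z]) for z in(-.02,-.01,0,.01,.022)];print(x,proj(c,P)[:,1], proj(robot.read_camera('side'),P)[:,1])
p=c['pixels'][170:310,270:370,::-1];cv2.imwrite('pics/w3.png',np.clip(cv2.resize(p,None,fx=4.2,fy=4.2,interpolation=cv2.INTER_CUBIC).astype(float)*3,0,255))
print(s['qpos'],s['ft_force'])
p=robot.read_camera('side')['pixels'][80:180,260:350,::-1];cv2.imwrite('pics/s3.png',np.clip(cv2.resize(p,None,fx=6,fy=6,interpolation=cv2.INTER_CUBIC).astype(float)*3,0,255))
"
```

```text
-0.009 [275.6706 265.4889 256.4103 248.2647 239.5308] [113.8987 118.5031 123.0555 127.5567 132.8919]
0 [257.8696 248.5692 240.2909 232.8748 224.9352] [112.4484 117.021  121.5423 126.0133 131.3131]
0.009 [239.4894 231.1316 223.7055 217.0635 209.9636] [111.0233 115.5644 120.055  124.4961 129.7611]
[0.1467 0.5262 1.3252 0.     1.2901 0.3865] [-0.4748 -1.1158  0.2915][ WARN:0@8.088] global loadsave.cpp:1063 imwrite_ Unsupported depth image for selected encoder is fallbacked to CV_8U.
```

View pics/w3.png

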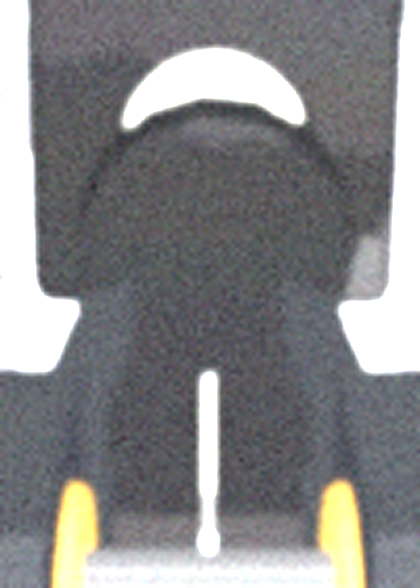

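View pics/s3.png

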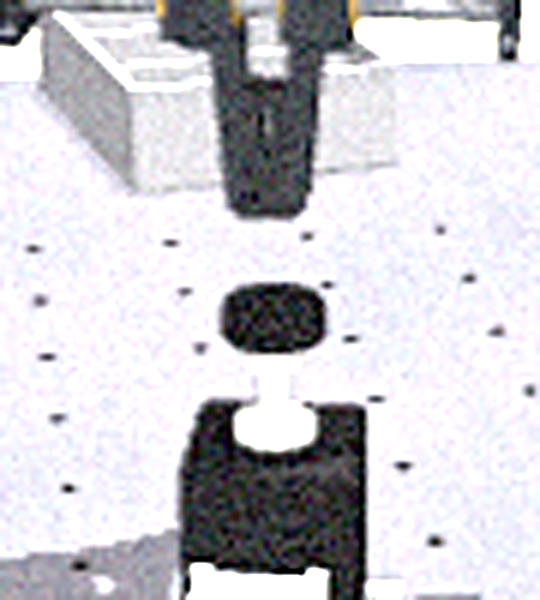

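Both the side and wrist views put the fingertips about 33 mm higher than nose_length says: they end at row 116 in the side view, where 131 was expected. No contact has been felt at tip "0.147". I'll trust the images and descend in stages, watching the force.

servo_tool(
  plan=[
    [0,0,0,0.005,0,0,0],
    [0,0,0,0.005,0,0,0],
    [0,0,0,0.005,0,0,0],
    [0,0,0,0,0,0,0],
  ],
)

```text
time: 7.35
tcp_pos: [0.5681, 0.2015, 0.1626]
tool_rot: [-3.141, 0.0, 1.331]
ft_force: [0.7, -0.6, -0.9]
width: 0.0006
```

servo_tool(
  plan=[
    [0,0,0,0.005,0,0,0],
    [0,0,0,0.005,0,0,0],
    [0,0,0,0.005,0,0,0],
    [0,0,0,0,0,0,0],
  ],
)

```text
time: 7.75
tcp_pos: [0.5681, 0.2015, 0.1567]
tool_rot: [-3.141, 0.0, 1.331]
ft_force: [0.3, -0.1, 0.3]
width: 0.0003
```

```bash
python3 -c "
from h import *
p=robot.read_camera('side')['pixels'][80:180,260:350,::-1];cv2.imwrite('pics/s4.png',np.clip(cv2.resize(p,None,fx=6,fy=6,interpolation=cv2.INTER_CUBIC).astype(float)*3,0,255).astype('uint8'))
"
```

```text
(no output)
```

View pics/s4.png

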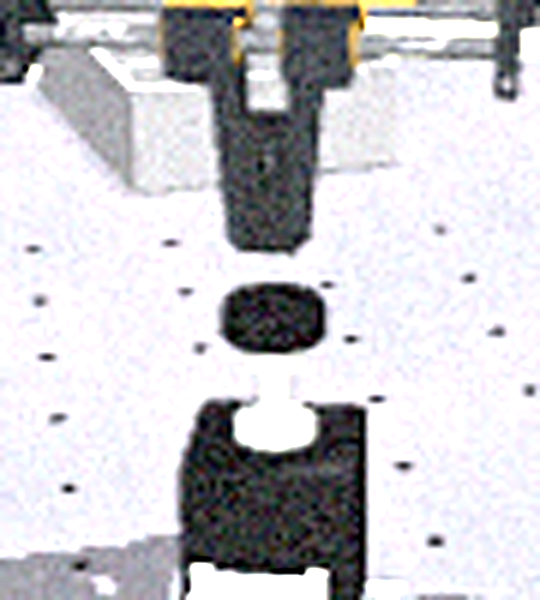

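The gap is closing as the picture predicted: the tip is at row 250 and the knob's top centre at row 304, about 18 mm apart. I'll keep going down.

servo_tool(
  plan=[
    [0,0,0,0.005,0,0,0],
    [0,0,0,0.005,0,0,0],
    [0,0,0,0.005,0,0,0],
    [0,0,0,0.005,0,0,0],
    [0,0,0,0,0,0,0],
  ],
)

```text
time: 8.3
tcp_pos: [0.5681, 0.2015, 0.1487]
tool_rot: [-3.141, 0.0, 1.331]
ft_force: [0.1, 0.0, -0.8]
width: 0.0006
```

servo_tool(
  plan=[
    [0,0,0,0.004,0,0,0],
    [0,0,0,0.004,0,0,0],
    [0,0,0,0,0,0,0],
  ],
)

```text
time: 8.6
tcp_pos: [0.5681, 0.2015, 0.1456]
tool_rot: [-3.141, 0.0, 1.331]
ft_force: [0.0, -1.1, 0.1]
width: 0.0006
```

servo_tool(
  plan=[
    [0,0,0,0.004,0,0,0],
    [0,0,0,0,0,0,0],
  ],
)

```text
time: 8.8
tcp_pos: [0.5682, 0.2015, 0.144]
tool_rot: [-3.141, 0.0, 1.331]
ft_force: [0.7, 0.1, 0.5]
width: 0.0004
```

servo_tool(
  plan=[
    [0,0,0,0.004,0,0,0],
    [0,0,0,0,0,0,0],
  ],
)

```text
time: 9.0
tcp_pos: [0.5682, 0.2015, 0.1424]
tool_rot: [-3.141, 0.0, 1.331]
ft_force: [0.6, 0.1, 0.6]
width: 0.0003
```

servo_tool(
  plan=[
    [0,0,0,0.004,0,0,0],
    [0,0,0,0,0,0,0],
  ],
)

```text
time: 9.2
tcp_pos: [0.5682, 0.2015, 0.1408]
tool_rot: [-3.141, 0.0, 1.331]
ft_force: [0.3, -0.2, -0.6]
width: 0.0004
```

servo_tool(
  plan=[
    [0,0,0,0.003,0,0,0],
    [0,0,0,0,0,0,0],
  ],
)

```text
time: 9.4
tcp_pos: [0.5682, 0.2015, 0.1396]
tool_rot: [-3.141, 0.0, 1.331]
ft_force: [0.6, -1.0, -0.4]
width: 0.0004
```

servo_tool(
  plan=[
    [0,0,0,0.003,0,0,0],
    [0,0,0,0,0,0,0],
  ],
)

```text
time: 9.6
tcp_pos: [0.5682, 0.2015, 0.1385]
tool_rot: [-3.141, 0.0, 1.331]
ft_force: [1.0, -0.7, 0.1]
width: 0.0004
```

```bash
python3 -c "
from h import *
p=robot.read_camera('side')['pixels'][80:180,260:350,::-1];cv2.imwrite('pics/s5.png',np.clip(cv2.resize(p,None,fx=6,fy=6,interpolation=cv2.INTER_CUBIC).astype(float)*3,0,255).astype('uint8'))
"
```

```text
(no output)
```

View pics/s5.png

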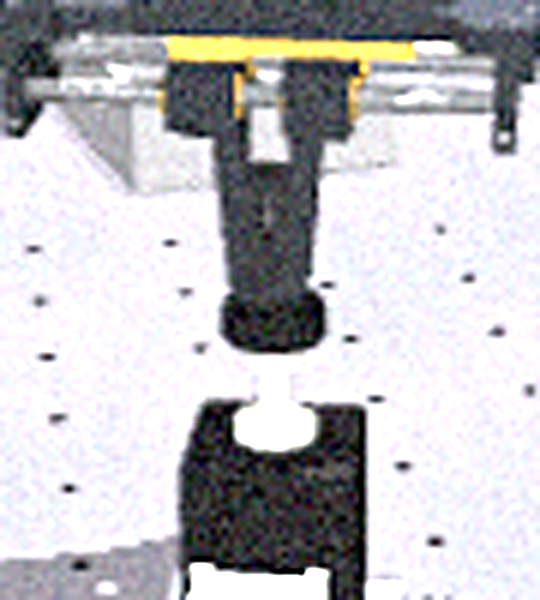

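The tip is now almost on the knob's top face, around row 302. I'll go down in 1 mm steps.

servo_tool(
  plan=[
    [0,0,0,0.0025,0,0,0],
    [0,0,0,0,0,0,0],
  ],
)

```text
time: 9.85
tcp_pos: [0.5682, 0.2015, 0.1375]
tool_rot: [-3.141, 0.0, 1.331]
ft_force: [0.1, -1.0, 0.0]
width: 0.0006
```

servo_tool(
  plan=[
    [0,0,0,0.0025,0,0,0],
    [0,0,0,0,0,0,0],
  ],
)

```text
time: 10.05
tcp_pos: [0.5682, 0.2015, 0.1365]
tool_rot: [-3.141, 0.0, 1.331]
ft_force: [0.2, -0.4, -0.6]
width: 0.0005
```

servo_tool(
  plan=[
    [0,0,0,0.0025,0,0,0],
    [0,0,0,0,0,0,0],
  ],
)

```text
time: 10.25
tcp_pos: [0.5684, 0.2015, 0.1359]
tool_rot: [3.141, -0.0, 1.331]
ft_force: [-0.6, 0.1, 4.1]
width: 0.0004
```

servo_tool(
  plan=[
    [0,0,0,0.0025,0,0,0],
    [0,0,0,0,0,0,0],
  ],
)

```text
time: 10.45
tcp_pos: [0.5683, 0.2015, 0.1348]
tool_rot: [3.141, -0.0, 1.331]
ft_force: [-0.6, -1.3, 3.3]
width: 0.0005
```

Contact was felt at TCP z ≈ 0.136, so the stop should be near 0.114. I'll press on, going slowly towards the end.

servo_tool(
  plan=[
    [0,0,0,0.005,0,0,0],
    [0,0,0,0.005,0,0,0],
    [0,0,0,0.005,0,0,0],
    [0,0,0,0.005,0,0,0],
    [0,0,0,0.005,0,0,0],
    [0,0,0,0,0,0,0],
  ],
)

```text
time: 11.05
tcp_pos: [0.5684, 0.2015, 0.1248]
tool_rot: [3.141, -0.0, 1.331]
ft_force: [-2.2, 0.2, 6.2]
width: 0.0002
```

servo_tool(
  plan=[
    [0,0,0,0.005,0,0,0],
    [0,0,0,0.005,0,0,0],
    [0,0,0,0.004,0,0,0],
    [0,0,0,0,0,0,0],
  ],
)

```text
time: 11.45
tcp_pos: [0.5684, 0.2015, 0.1195]
tool_rot: [3.141, -0.0, 1.331]
ft_force: [-2.5, 0.1, 8.0]
width: 0.0004
```

servo_tool(
  plan=[
    [0,0,0,0.0025,0,0,0],
    [0,0,0,0.0025,0,0,0],
    [0,0,0,0.0025,0,0,0],
    [0,0,0,0,0,0,0],
  ],
)

```text
time: 11.85
tcp_pos: [0.5685, 0.2015, 0.1167]
tool_rot: [3.141, -0.0, 1.331]
ft_force: [-1.9, -1.4, 9.0]
width: 0.0005
```

servo_tool(
  plan=[
    [0,0,0,0.002,0,0,0],
    [0,0,0,0,0,0,0],
  ],
)

```text
time: 12.05
tcp_pos: [0.5685, 0.2016, 0.1159]
tool_rot: [3.141, -0.0, 1.331]
ft_force: [-2.1, -0.5, 8.6]
width: 0.0003
```

servo_tool(
  plan=[
    [0,0,0,0.001,0,0,0],
    [0,0,0,0,0,0,0],
  ],
)

```text
time: 12.25
tcp_pos: [0.5685, 0.2015, 0.1156]
tool_rot: [3.141, -0.0, 1.331]
ft_force: [-2.8, -1.1, 8.8]
width: 0.0004
```

servo_tool(
  plan=[
    [0,0,0,0.001,0,0,0],
    [0,0,0,0,0,0,0],
  ],
)

```text
time: 12.45
tcp_pos: [0.5685, 0.2015, 0.1152]
tool_rot: [3.141, -0.0, 1.331]
ft_force: [-3.0, -0.4, 9.5]
width: 0.0005
```

servo_tool(
  plan=[
    [0,0,0,0.001,0,0,0],
    [0,0,0,0,0,0,0],
  ],
)

```text
time: 12.65
tcp_pos: [0.5684, 0.2016, 0.1148]
tool_rot: [3.141, -0.0, 1.331]
ft_force: [-2.0, -0.1, 8.6]
width: 0.0007
```

servo_tool(
  plan=[
    [0,0,0,0.001,0,0,0],
    [0,0,0,0,0,0,0],
  ],
)

```text
time: 12.85
tcp_pos: [0.5684, 0.2015, 0.1144]
tool_rot: [3.141, -0.0, 1.331]
ft_force: [-2.7, -0.1, 9.2]
width: 0.0006
```

servo_tool(
  plan=[
    [0,0,0,0.001,0,0,0],
    [0,0,0,0,0,0,0],
  ],
)

```text
time: 13.05
tcp_pos: [0.5685, 0.2016, 0.1141]
tool_rot: [3.141, -0.0, 1.331]
ft_force: [-3.3, -0.1, 9.0]
width: 0.0004
```

servo_tool(
  plan=[
    [0,0,0,0.001,0,0,0],
    [0,0,0,0,0,0,0],
  ],
)

```text
time: 13.25
tcp_pos: [0.5685, 0.2016, 0.114]
tool_rot: [3.14, -0.0, 1.331]
ft_force: [-3.1, -0.5, 11.4]
width: 0.0006
```

servo_tool(
  plan=[
    [0,0,0,0.001,0,0,0],
    [0,0,0,0,0,0,0],
  ],
)

```text
time: 13.45
tcp_pos: [0.5686, 0.2016, 0.1139]
tool_rot: [3.14, -0.001, 1.331]
ft_force: [-5.3, -0.9, 14.0]
width: 0.0004
```

It is on the stop: the position no longer changes and the force has stepped up to 14 N. I'll hold for 1 s, then release slowly.

servo_tool(
  plan=[
    [0,0,0,0,0,0,0],
    [0,0,0,0,0,0,0],
    [0,0,0,0,0,0,0],
    [0,0,0,0,0,0,0],
    [0,0,0,0,0,0,0],
    [0,0,0,0,0,0,0],
    [0,0,0,0,0,0,0],
    [0,0,0,0,0,0,0],
  ],
)

```text
time: 14.25
tcp_pos: [0.5686, 0.2016, 0.114]
tool_rot: [3.14, -0.001, 1.331]
ft_force: [-5.8, -2.5, 14.1]
width: 0.0005
```

servo_tool(
  plan=[
    [0,0,0,0,0,0,0],
    [0,0,0,-0.005,0,0,0],
    [0,0,0,-0.01,0,0,0],
    [0,0,0,-0.01,0,0,0],
    [0,0,0,-0.01,0,0,0],
    [0,0,0,-0.01,0,0,0],
    [0,0,0,-0.01,0,0,0],
    [0,0,0,-0.01,0,0,0],
  ],
)

```text
time: 15.05
tcp_pos: [0.5681, 0.2015, 0.1383]
tool_rot: [-3.141, 0.0, 1.331]
ft_force: [-0.2, 0.1, -0.5]
width: 0.0004
```

servo_tool(
  plan=[
    [0,0,0,-0.03,0,0,0],
    [0,0,0,-0.05,0,0,0],
    [0,0,0,-0.05,0,0,0],
    [0,-0.1,0,-0.05,0,0,0],
    [88,-0.1,0,0,0,0,0],
    [88,-0.1,0,0,0,0,0],
    [88,0,0,0,0,0,0],
    [88,0,0,0,0,0,0],
  ],
)

```text
time: 15.85
tcp_pos: [0.5398, 0.0846, 0.2109]
tool_rot: [3.141, -0.0, 1.33]
ft_force: [-0.6, -0.1, 0.0]
width: 0.0302
```

```bash
python3 -c "
from h import *
delta([.5387,.081,.1],1.33)
for n in('side','wrist','top'):
    c=robot.read_camera(n);p=c['pixels'][:,:,::-1]
    if n=='side': p=cv2.resize(p[120:240,265:340],None,fx=5,fy=5,interpolation=cv2.INTER_CUBIC)
    cv2.imwrite(f'pics/{n}6.png',p)
"
```

```text
t 15.85 tcp [0.5398 0.0846 0.2109] rot [ 3.1413 -0.0003  1.3296] F [-0.6    -0.085   0.0039] w 0.03016702596891671
norm shift [-0.0095 -0.0006  0.2772]
norm turn [ 0.0001 -0.0001 -0.0001]
```

View pics/side6.png

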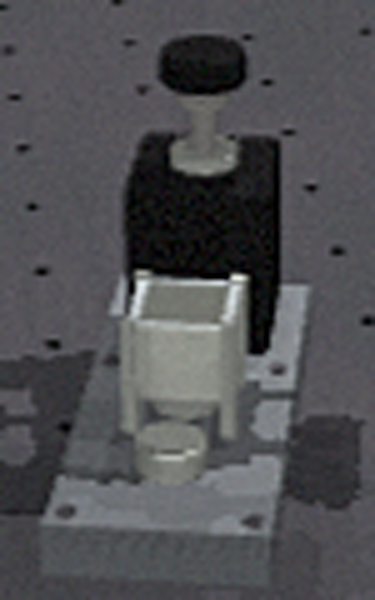

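View pics/wrist6.png

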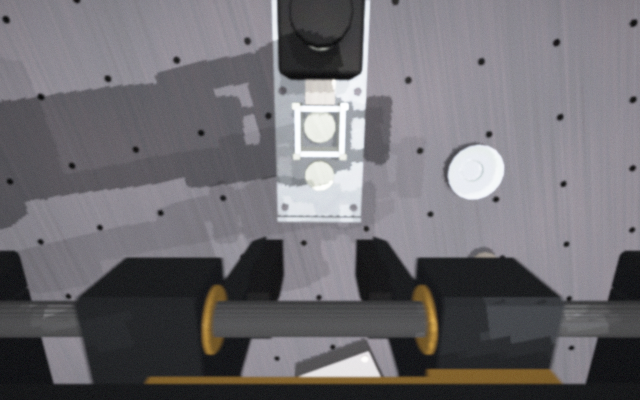

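View pics/top6.png

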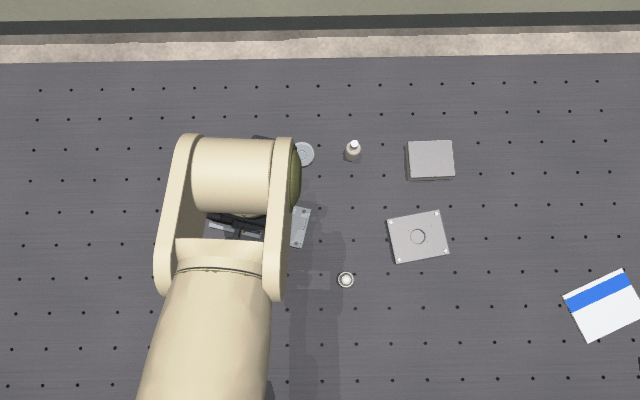

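One stub is out: wrist (319,175), side-crop (171,437). The knob is back up. Next I'll localise the stub.

```bash
python3 -c "
from h import *
c=robot.read_camera('wrist');p=c['pixels'][:,:,::-1]
s=robot.read_camera('side')
print('stub wrist',on(c,(319,175),.033),'mag wrist',on(c,(320.5,131),.07))
S=lambda x,y:((x+.5)/5-.5+265,(y+.5)/5-.5+120)
print('stub side',on(s,S(171,437),.033))
print('hyp',.551-.237*.048,.128-.971*.048)
cv2.imwrite('pics/w7.png',cv2.resize(p[80:230,260:380],None,fx=4,fy=4,interpolation=cv2.INTER_CUBIC))
"
```

```text
stub wrist [0.5385 0.0809 0.033 ] mag wrist [0.551  0.1265 0.07  ]
stub side [0.5395 0.0812 0.033 ]
hyp 0.539624 0.081392
```

View pics/w7.png

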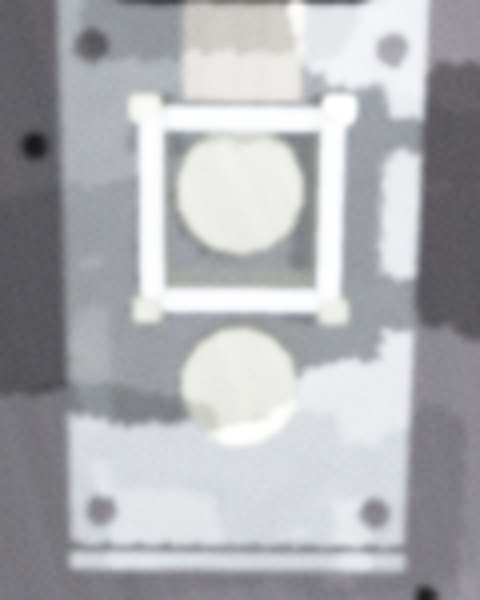

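Stub at about (0.539, 0.081); all the estimates agree. The touch shows the real fingertips are about 13 mm above the reported TCP z, so a tip height of 0.027 means TCP ≈ 0.014. I'll descend first to TCP 0.05.

servo_tool(
  plan=[
    [60,-0.0095,0,0.08,0,0,0],
    [60,0,0,0.08,0,0,0],
    [60,0,0,0.08,0,0,0],
    [60,0,0,0.08,0,0,0],
    [60,0,0,0.08,0,0,0],
    [60,0,0,0,0,0,0],
    [60,0,0,0,0,0,0],
    [60,0,0,0,0,0,0],
  ],
)

```text
time: 16.9
tcp_pos: [0.5399, 0.0815, 0.0522]
tool_rot: [3.139, -0.001, 1.331]
ft_force: [-0.1, 0.4, 0.7]
width: 0.0599
```

```bash
cat > v.py <<'E'
from h import *
import sys
tag=sys.argv[1]; delta([.539,.081,.014],1.33)
p=robot.read_camera('side')['pixels'][110:250,255:355,::-1]
a=np.clip(cv2.resize(p,None,fx=4,fy=4,interpolation=cv2.INTER_CUBIC).astype(float)*1.6,0,255).astype('uint8')
p=robot.read_camera('wrist')['pixels'][120:320,230:410,::-1]
b=np.clip(cv2.resize(p,None,fx=2.2,fy=2.8,interpolation=cv2.INTER_CUBIC).astype(float)*1.6,0,255).astype('uint8')
cv2.imwrite(f'pics/v{tag}.png',np.hstack([a,b[:a.shape[0]]]))
E
python3 v.py 8
```

```text
t 16.9 tcp [0.5399 0.0815 0.0522] rot [ 3.1388 -0.0005  1.3315] F [-0.0935  0.3784  0.6709] w 0.059937868742812477
norm shift [-0.0017 -0.0022  0.0955]
norm turn [ 0.0009 -0.0002  0.0005]
```

View pics/v8.png

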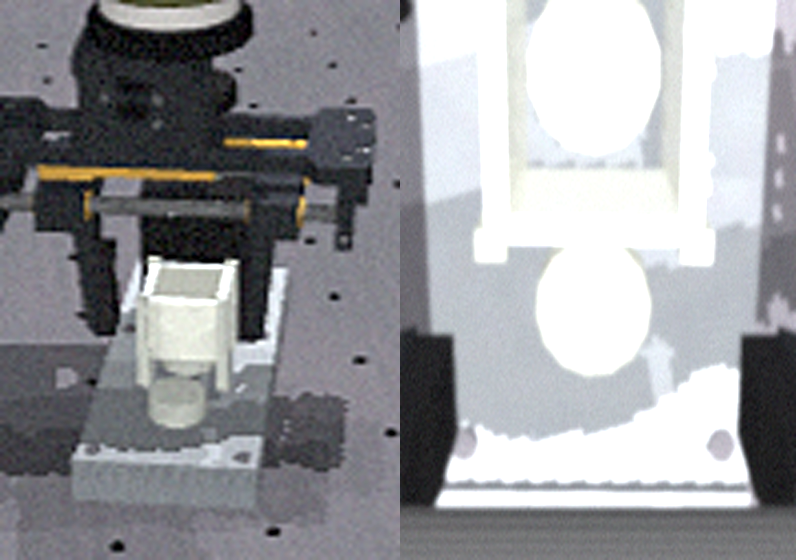

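The fingers straddle the stub: the finger midpoint is at side-crop column ~177 and the stub at 178. I'll descend further.

servo_tool(
  plan=[
    [60,-0.001,-0.001,0.025,0,0,0],
    [60,0,0,0.025,0,0,0],
    [60,0,0,0.02,0,0,0],
    [60,0,0,0,0,0,0],
    [60,0,0,0,0,0,0],
  ],
)

```text
time: 17.5
tcp_pos: [0.5383, 0.081, 0.0222]
tool_rot: [-3.141, 0.0, 1.331]
ft_force: [-0.2, 0.2, -0.8]
width: 0.0603
```

```bash
python3 v.py 9
```

```text
t 17.5 tcp [0.5383 0.081  0.0222] rot [-3.1411  0.0001  1.331 ] F [-0.1999  0.1868 -0.7622] w 0.060294400535434806
norm shift [0.0005 0.0017 0.0204]
norm turn [-0.0002  0.      0.0003]
```

View pics/v9.png

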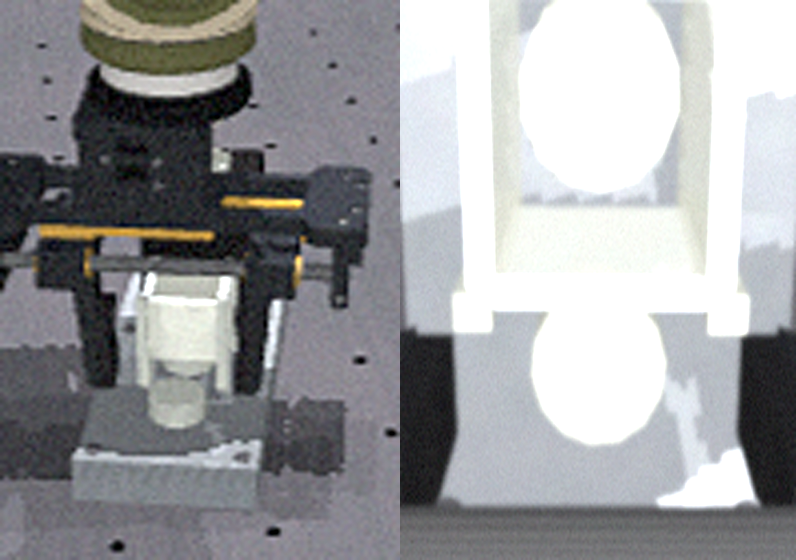

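```bash
python3 -c "
from h import *
s=robot.read_camera('side')
for q in((100,387),(253,391)):
  uv=(q[0]/4+255,q[1]/4+110)
  for z in(.01,.025,.035,.045):print(q,z,on(s,uv,z))
p=robot.read_camera('wrist')['pixels'][:,:,::-1]
cv2.imwrite('pics/w10.png',np.clip(p.astype(float)*2.5,0,255).astype('uint8'))
"
```

```text
(100, 387) 0.01 [0.5042 0.1251 0.01  ]
(100, 387) 0.025 [0.5027 0.1008 0.025 ]
(100, 387) 0.035 [0.5018 0.0847 0.035 ]
(100, 387) 0.045 [0.5008 0.0685 0.045 ]
(253, 391) 0.01 [0.584  0.1087 0.01  ]
(253, 391) 0.025 [0.58  0.085 0.025]
(253, 391) 0.035 [0.5774 0.0692 0.035 ]
(253, 391) 0.045 [0.5748 0.0534 0.045 ]
```

View pics/w10.png

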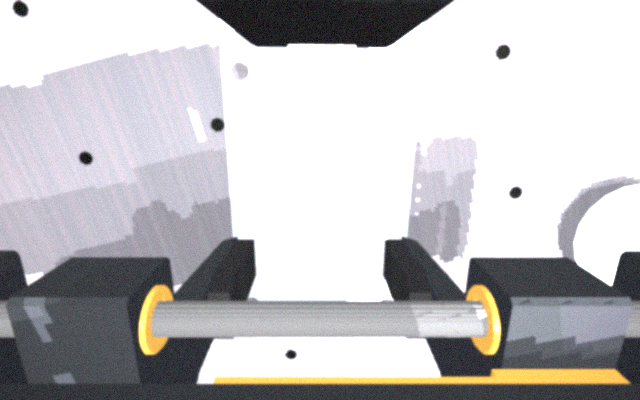

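The fingertip rays at z=0.035 land around the stub, so the geometry is consistent. I'll descend the last 8 mm and close gently.

servo_tool(
  plan=[
    [60,0,0.001,0.01,0,0,0],
    [60,0,0,0.01,0,0,0],
    [60,0,0,0,0,0,0],
    [45,0,0,0,0,0,0],
    [36,0,0,0,0,0,0],
    [36,0,0,0,0,0,0],
  ],
  newtons=10,
)

```text
time: 18.3
tcp_pos: [0.5388, 0.0808, 0.0145]
tool_rot: [3.141, -0.0, 1.331]
ft_force: [0.0, -0.0, -1.1]
width: 0.038
```

```bash
python3 v.py 11
```

```text
t 18.3 tcp [0.5388 0.0808 0.0145] rot [ 3.1414 -0.      1.331 ] F [ 0.0129 -0.0468 -1.1183] w 0.038026008888473545
norm shift [0.0005 0.0004 0.0013]
norm turn [ 0.0001 -0.      0.0003]
```

View pics/v11.png

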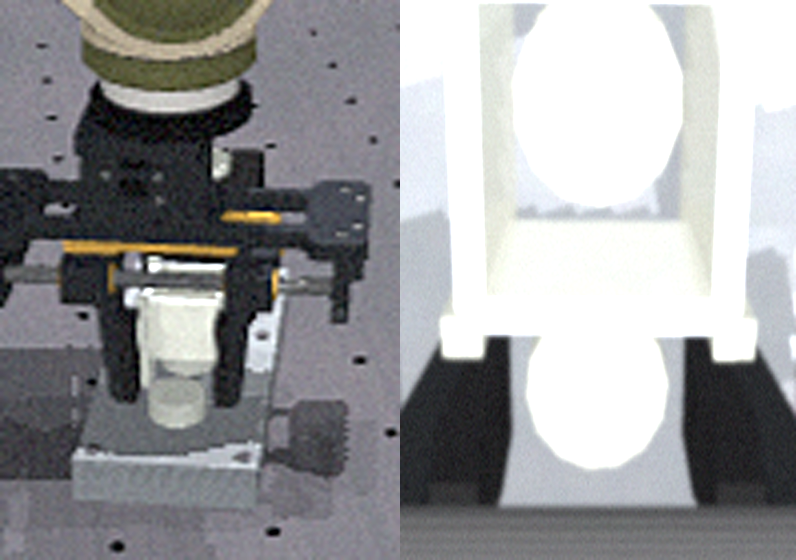

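servo_tool(
  plan=[
    [28,0,0,0,0,0,0],
    [28,0,0,0,0,0,0],
    [28,0,0,0,0,0,0],
    [28,0,0,0,0,0,0],
  ],
  newtons=12,
)

```text
time: 18.8
tcp_pos: [0.5388, 0.0809, 0.0145]
tool_rot: [3.141, -0.0, 1.331]
ft_force: [-0.8, -0.2, 0.6]
width: 0.0287
```

```bash
python3 v.py 12
```

```text
t 18.8 tcp [0.5388 0.0809 0.0145] rot [ 3.1415 -0.      1.331 ] F [-0.8307 -0.2016  0.5585] w 0.028685347538143585
norm shift [0.0004 0.0004 0.0012]
norm turn [ 0.     -0.      0.0003]
```

View pics/v12.png

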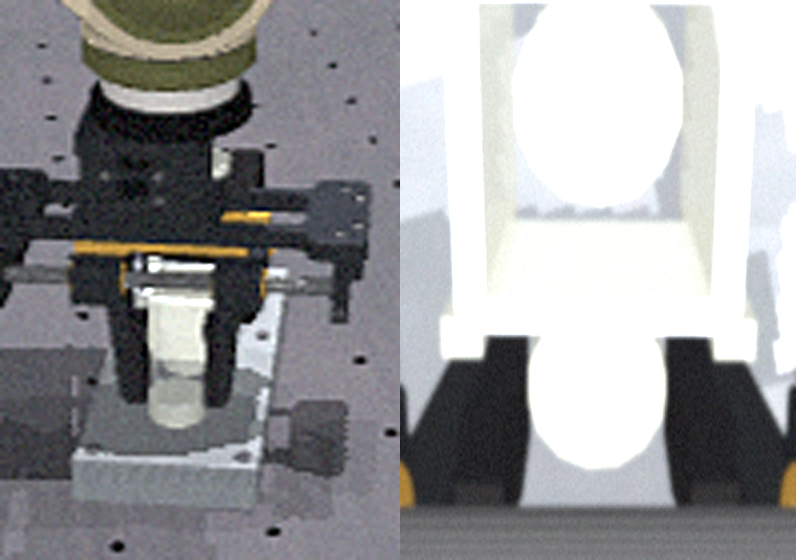

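servo_tool(
  plan=[
    [15,0,0,0,0,0,0],
    [15,0,0,0,0,0,0],
    [15,0,0,0,0,0,0],
  ],
  newtons=15,
)

```text
time: 19.2
tcp_pos: [0.5388, 0.0809, 0.0145]
tool_rot: [3.142, -0.0, 1.331]
ft_force: [0.2, -0.1, 0.8]
width: 0.0281
```

servo_tool(
  plan=[
    [15,0,0,-0.02,0,0,0],
    [15,0,0,-0.03,0,0,0],
    [15,0,0,0,0,0,0],
    [15,0,0,0,0,0,0],
  ],
)

```text
time: 19.6
tcp_pos: [0.539, 0.0808, 0.035]
tool_rot: [3.141, -0.0, 1.331]
ft_force: [-0.8, 0.3, 0.8]
width: 0.0284
```

```bash
python3 v.py 13
```

```text
t 19.6 tcp [0.539  0.0808 0.035 ] rot [ 3.1405 -0.0002  1.331 ] F [-0.7712  0.3107  0.7582] w 0.02838728027592269
norm shift [ 0.0004 -0.0001  0.0524]
norm turn [ 0.0003 -0.0001  0.0003]
```

View pics/v13.png

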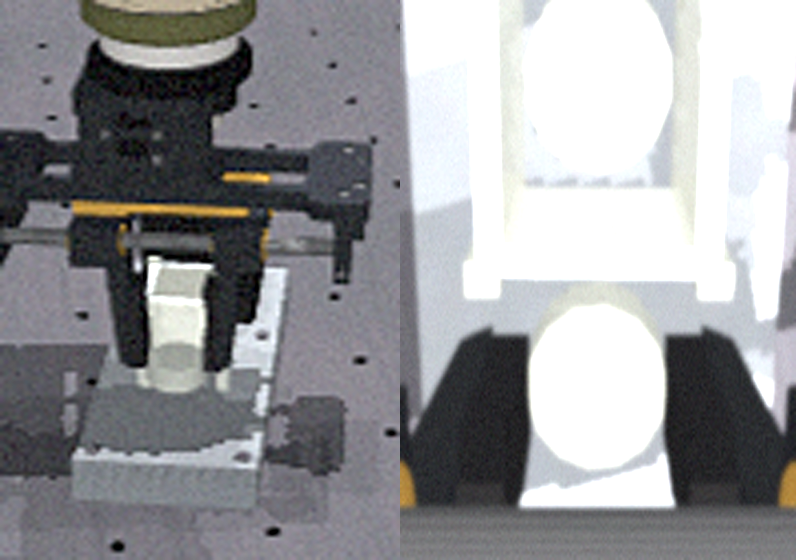

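The stub is lifted, upright between the pads (wrist crop centre ~(597,387)), and the next stub has dropped in the magazine. I'll raise and travel to beside the holder so the wrist camera can see the socket.

servo_tool(
  plan=[
    [15,0,0,-0.05,0,0,0],
    [15,0,0,-0.07,0,0,0],
    [15,0,0,-0.07,0,0,0],
    [15,0,0,0,0,0,0],
    [15,0,0,0,0,0,0],
  ],
)

```text
time: 20.2
tcp_pos: [0.5386, 0.0809, 0.1101]
tool_rot: [-3.141, 0.0, 1.331]
ft_force: [-0.1, 0.1, -0.7]
width: 0.0285
```

```bash
python3 -c "
from h import *
delta([.5032,-.2649,.11],1.33)
s=robot.read_camera('side');t=robot.read_camera('top')
print('hole side',on(s,((308.5/6)-.5+250,246.5/6-.5+285),.022),'obj',on(t,(346,280),.03),'dropper',on(t,(353,152),.04))
c=robot.read_camera('wrist');p=c['pixels'][120:320,230:410,::-1]
cv2.imwrite('pics/w14.png',cv2.resize(p,None,fx=4,fy=3,interpolation=cv2.INTER_CUBIC))
"
```

```text
t 20.2 tcp [0.5386 0.0809 0.1101] rot [-3.1414  0.      1.331 ] F [-0.1297  0.1418 -0.6817] w 0.028522237446440574
norm shift [-0.8606  0.1194  0.0002]
norm turn [-0.0001  0.      0.0003]
hole side [ 0.5055 -0.2191  0.022 ] obj [ 0.4104 -0.0544  0.03  ] dropper [ 0.6933 -0.077   0.04  ]
```

View pics/w14.png

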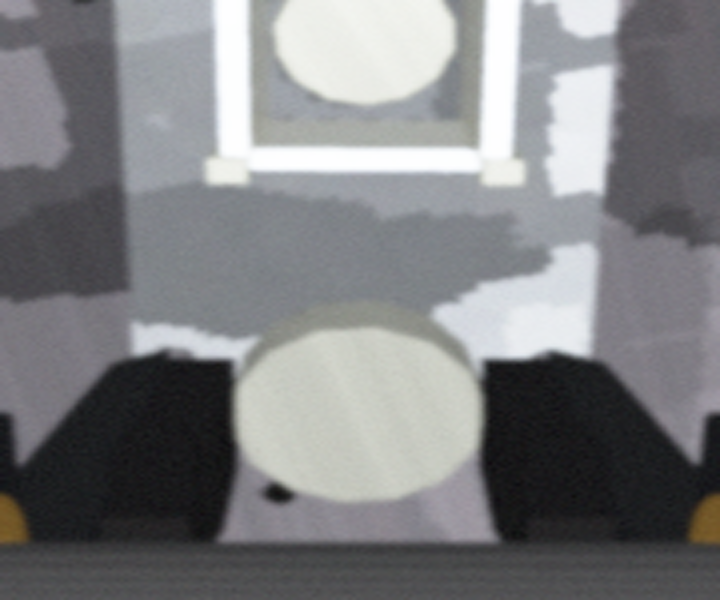

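servo_tool(
  plan=[
    [15,-0.1,0.014,0,0,0,0],
    [15,-0.11,0.015,0,0,0,0],
    [15,-0.11,0.015,0,0,0,0],
    [15,-0.11,0.015,0,0,0,0],
    [15,-0.11,0.015,0,0,0,0],
    [15,-0.11,0.015,0,0,0,0],
    [15,-0.11,0.015,0,0,0,0],
    [15,-0.1,0.015,0,0,0,0],
  ],
)

```text
time: 21.15
tcp_pos: [0.5024, -0.2664, 0.1094]
tool_rot: [-3.14, -0.001, 1.33]
ft_force: [1.1, 0.4, -0.1]
width: 0.0279
```

servo_tool(
  plan=[
    [15,0,0,0,0,0,0],
    [15,0,0,0,0,0,0],
    [15,0,0,0,0,0,0],
  ],
)

```text
time: 21.45
tcp_pos: [0.5033, -0.2633, 0.1098]
tool_rot: [-3.14, -0.001, 1.332]
ft_force: [-0.2, 0.6, 0.5]
width: 0.0283
```

```bash
python3 -c "
from h import *
delta([.5032,-.2649,.06],1.33)
c=robot.read_camera('wrist');p=c['pixels'][:,:,::-1]
cv2.imwrite('pics/w15.png',p)
cv2.imwrite('pics/w15z.png',cv2.resize(p[120:320,230:410],None,fx=4,fy=3,interpolation=cv2.INTER_CUBIC))
"
```

```text
t 21.45 tcp [ 0.5033 -0.2633  0.1098] rot [-3.1404 -0.0008  1.332 ] F [-0.239   0.5627  0.4718] w 0.02827717259139295
norm shift [-0.004   0.001   0.1246]
norm turn [-0.0004 -0.0003  0.0006]
```

View pics/w15.png

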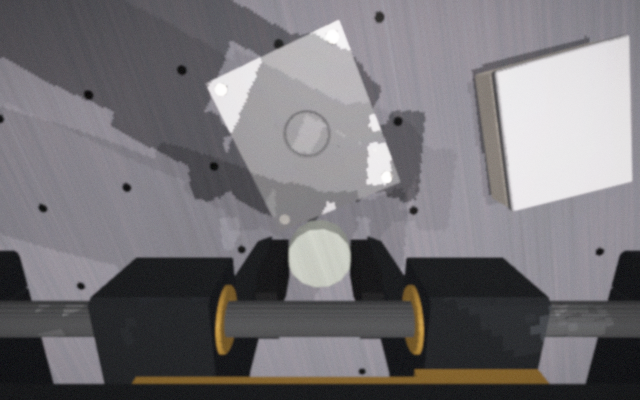

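View pics/w15z.png

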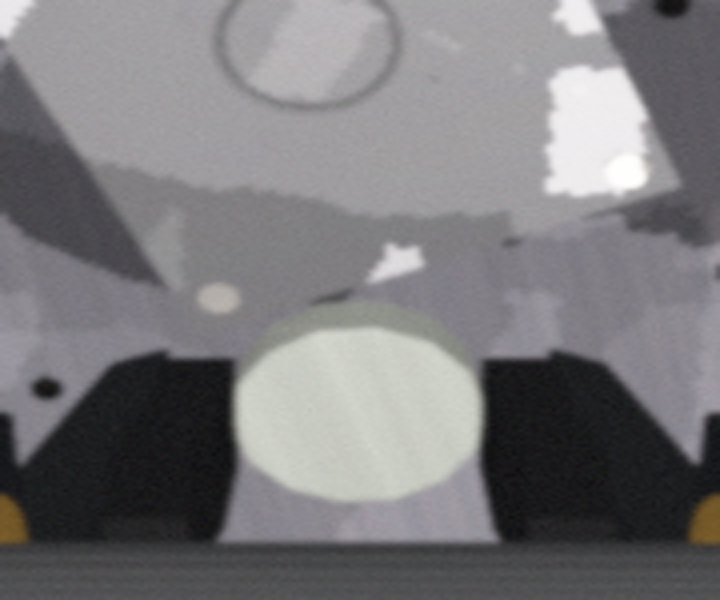

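The hole is at about (307,133) and the stub top at (319.5,257). I'll fit both ellipses and work out the relative offset.

```bash
python3 -c "
from h import *
c=robot.read_camera('wrist');p=c['pixels'];st=robot.read_state()
hsv=cv2.cvtColor(p,cv2.COLOR_RGB2GRAY).astype(float)
# hole: dark ring minimum along radial lines
g=cv2.GaussianBlur(cv2.cvtColor(p,cv2.COLOR_RGB2GRAY),(0,0),.8).astype(np.float32)
cx,cy=307,133
pts=[]
for it in range(2):
  pts=[]
  for a in np.arange(0,2*np.pi,.1):
    r=np.arange(17,28,.25);xs=(cx+r*np.cos(a)).astype(np.float32);ys=(cy+r*np.sin(a)).astype(np.float32)
    v=cv2.remap(g,xs[None],ys[None],cv2.INTER_LINEAR)[0]
    w=v-np.interp(r,[17,28],[v[0],v[-1]]);i=w.argmin()
    if w[i]<-8: pts.append((xs[i],ys[i]))
  e=cv2.fitEllipse(np.array(pts,np.float32));cx,cy=e[0]
print(len(pts),e)
for z in(.022,.0205):print('hole',on(c,e[0],z))
m=((g>180)).astype('uint8');m[:226]=0;m[300:]=0;m[:,:285]=0;m[:,355:]=0
n,l,sx,ce=cv2.connectedComponentsWithStats(m);i=1+sx[1:,4].argmax();print(sx[i],ce[i])
k=cv2.findContours((l==i).astype('uint8'),0,1)[0][0];es=cv2.fitEllipse(k);print(es)
zt=.033+st['tcp_pos'][2]-.0145
S=on(c,es[0],zt);print('stub',S,'tcp',st['tcp_pos']);
H=on(c,e[0],.0215)
for d in(H-S,):
  R=Ro.from_euler('xyz',st['tool_rot']);print('move norm',R.inv().apply(d*[1,1,0])/.4,'m',d)
# size check
l_=on(c,(es[0][0]-max(es[1])/2,es[0][1]),zt);r_=on(c,(es[0][0]+max(es[1])/2,es[0][1]),zt);print('dia',np.linalg.norm(l_-r_))
"
```

```text
63 ((306.3934020996094, 133.2537384033203), (44.010005950927734, 44.6075439453125), 134.36819458007812)
hole [ 0.5052 -0.217   0.022 ]
hole [ 0.5051 -0.2171  0.0205]
[ 290  229   59   57 2736] [319.174  257.6374]
((319.1690368652344, 257.6220397949219), (56.45512008666992, 59.79296875), 92.81413269042969)
stub [ 0.5034 -0.2638  0.1288] tcp [ 0.5035 -0.2633  0.1103]
move norm [ 0.1146 -0.0233  0.0001] m [ 0.0017  0.0467 -0.1073]
dia 0.027376972287563004
```

The stub is on the TCP axis within 0.5 mm, and the hole is at (0.505,-0.217) from the wrist view. I'll move over it and descend to a little above the plate.

servo_tool(
  plan=[
    [15,0.04,-0.008,0,0,0,0],
    [15,0.04,-0.008,0,0,0,0],
    [15,0.035,-0.008,0,0,0,0],
    [15,0,0,0.05,0,0,0],
    [15,0,0,0.05,0,0,0],
    [15,0,0,0.05,0,0,0],
    [15,0,0,0.05,0,0,0],
    [15,0,0,0,0,0,0],
  ],
)

```text
time: 22.35
tcp_pos: [0.5038, -0.2156, 0.0285]
tool_rot: [-3.137, -0.002, 1.332]
ft_force: [1.1, -0.4, 0.8]
width: 0.0285
```

servo_tool(
  plan=[
    [15,0,0,0,0,0,0],
    [15,0,0,0,0,0,0],
  ],
)

```text
time: 22.55
tcp_pos: [0.5055, -0.2176, 0.0316]
tool_rot: [3.14, 0.001, 1.331]
ft_force: [-0.9, 0.4, 0.3]
width: 0.0282
```

```bash
python3 -c "
from h import *
delta([.505,-.217,.017],1.33)
p=robot.read_camera('side')['pixels'][250:380,240:360,::-1]
a=np.clip(cv2.resize(p,None,fx=4.5,fy=4.5,interpolation=cv2.INTER_CUBIC).astype(float)*1.3,0,255).astype('uint8')
cv2.imwrite('pics/s16.png',a)
cv2.imwrite('pics/w16.png',robot.read_camera('wrist')['pixels'][:,:,::-1])
"
```

```text
t 22.55 tcp [ 0.5055 -0.2176  0.0316] rot [3.1399 0.0007 1.3314] F [-0.9012  0.3685  0.2555] w 0.028232382686805817
norm shift [ 0.0011 -0.0016  0.0366]
norm turn [0.0006 0.0002 0.0005]
```

View pics/s16.png

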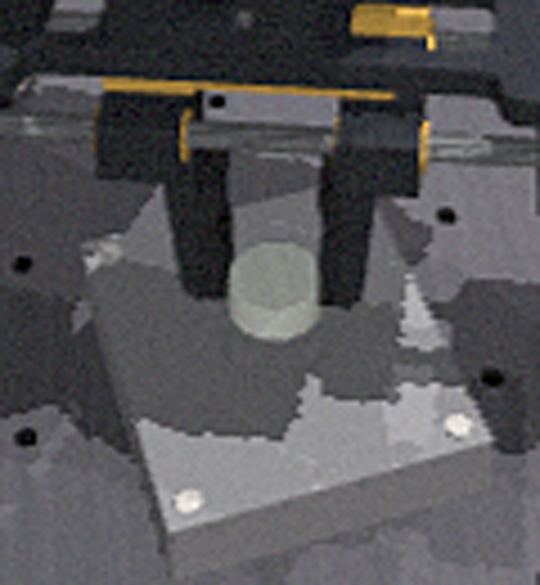

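View pics/w16.png

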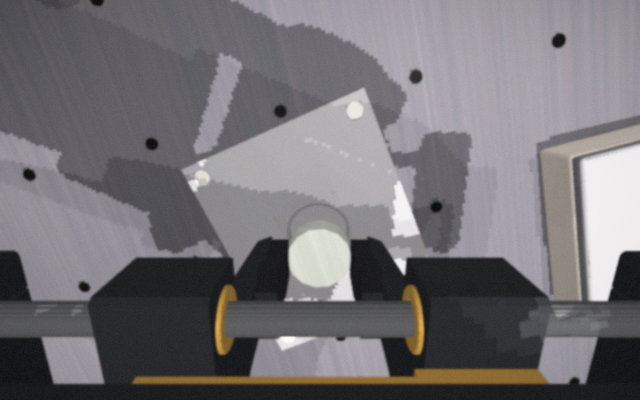

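The hole's arc is visible just behind the stub, at columns ~290–350 with its top at row 204. I'll check alignment with that arc.

```bash
python3 -c "
from h import *
c=robot.read_camera('wrist');p=c['pixels'];st=robot.read_state()
g=cv2.GaussianBlur(cv2.cvtColor(p,cv2.COLOR_RGB2GRAY),(0,0),.8).astype(np.float32)
cx,cy=319.5,234
pts=[]
for a in np.arange(np.pi*1.1,np.pi*1.9,.06):
    r=np.arange(24,38,.25);xs=(cx+r*np.cos(a)).astype(np.float32);ys=(cy+r*np.sin(a)).astype(np.float32)
    v=cv2.remap(g,xs[None],ys[None],cv2.INTER_LINEAR)[0]
    w=v-np.interp(r,[24,38],[v[0],v[-1]]);i=w.argmin();pts.append((xs[i],ys[i],w[i]))
P=np.array([on(c,q[:2],.0215)[:2] for q in pts if q[2]<-5])
A=np.c_[2*P,np.ones(len(P))];s=np.linalg.lstsq(A,(P**2).sum(1),rcond=None)[0];r=np.sqrt(s[2]+s[:2]@s[:2])
print(len(P),'free circle',s[:2],r)
from scipy.optimize import least_squares
for R0 in (.01575,.0165):
  o=least_squares(lambda q:np.hypot(*(P-q).T)-R0,s[:2],loss='soft_l1',f_scale=.0003);print(R0,o.x,np.abs(o.fun).mean())
m=((g>180)).astype('uint8');m[:226]=0;m[300:]=0;m[:,:285]=0;m[:,355:]=0
zt=.033+st['tcp_pos'][2]-.0145
print('stub',on(c,(319.2,257.6),zt),st['tcp_pos'],zt)
"
```

```text
42 free circle [ 0.5049 -0.2175] 0.016325068591412424
0.01575 [ 0.5051 -0.2168] 0.00018004597318736965
0.0165 [ 0.5049 -0.2177] 0.00011157525375469922
stub [ 0.5053 -0.2184  0.0498] [ 0.5052 -0.2178  0.0313] 0.04979089834355345
```

Aligned within about 0.5 mm (hole at (0.505,-0.2175)). I'll lower slowly.

servo_tool(
  plan=[
    [15,0,0,0.01,0,0,0],
    [15,0,0,0.01,0,0,0],
    [15,0,0,0.01,0,0,0],
    [15,0,0,0.004,0,0,0],
    [15,0,0,0,0,0,0],
  ],
)

```text
time: 23.2
tcp_pos: [0.5048, -0.2176, 0.0165]
tool_rot: [-3.141, -0.0, 1.331]
ft_force: [0.0, 0.0, 0.0]
width: 0.0284
```

servo_tool(
  plan=[
    [15,0,0,0.003,0,0,0],
    [15,0,0,0.003,0,0,0],
    [15,0,0,0,0,0,0],
  ],
)

```text
time: 23.5
tcp_pos: [0.5051, -0.2172, 0.0148]
tool_rot: [3.141, -0.001, 1.331]
ft_force: [-0.8, 3.8, 4.9]
width: 0.0282
```

servo_tool(
  plan=[
    [15,0,0,0.003,0,0,0],
    [15,0,0,0,0,0,0],
  ],
)

```text
time: 23.7
tcp_pos: [0.5052, -0.2172, 0.0136]
tool_rot: [3.141, -0.001, 1.331]
ft_force: [0.6, 4.3, 4.7]
width: 0.0283
```

The socket wall is pushing the stub toward +y. I'll ease +0.6 mm that way and continue.

servo_tool(
  plan=[
    [15,0.0015,0,0,0,0,0],
    [15,0,0,0,0,0,0],
  ],
)

```text
time: 23.9
tcp_pos: [0.5052, -0.217, 0.0135]
tool_rot: [3.141, 0.0, 1.331]
ft_force: [0.0, 3.9, 4.7]
width: 0.0284
```

servo_tool(
  plan=[
    [15,0,0,0.002,0,0,0],
    [15,0,0,0,0,0,0],
  ],
)

```text
time: 24.1
tcp_pos: [0.5052, -0.217, 0.0127]
tool_rot: [3.141, -0.0, 1.331]
ft_force: [-0.5, 4.6, 5.1]
width: 0.0285
```

servo_tool(
  plan=[
    [15,0,0,0.002,0,0,0],
    [15,0,0,0,0,0,0],
  ],
)

```text
time: 24.3
tcp_pos: [0.5052, -0.2171, 0.0122]
tool_rot: [3.141, 0.0, 1.331]
ft_force: [-1.5, 3.4, 8.9]
width: 0.0287
```

```bash
cat > q.py <<'E'
from h import *
import sys
delta([.505,-.217,.011],1.33)
p=robot.read_camera('side')['pixels'][280:370,250:355,::-1]
cv2.imwrite(f'pics/s{sys.argv[1]}.png',np.clip(cv2.resize(p,None,fx=6,fy=6,interpolation=cv2.INTER_CUBIC).astype(float)*1.4,0,255).astype('uint8'))
p=robot.read_camera('wrist')['pixels'][180:310,250:390,::-1]
cv2.imwrite(f'pics/w{sys.argv[1]}.png',cv2.resize(p,None,fx=4,fy=4,interpolation=cv2.INTER_CUBIC))
E
python3 q.py 17
```

```text
t 24.3 tcp [ 0.5052 -0.2171  0.0122] rot [3.1412 0.     1.331 ] F [-1.5037  3.3863  8.8508] w 0.028665720283312608
norm shift [ 0.     -0.0005  0.003 ]
norm turn [0.0001 0.     0.0003]
```

View pics/s17.png

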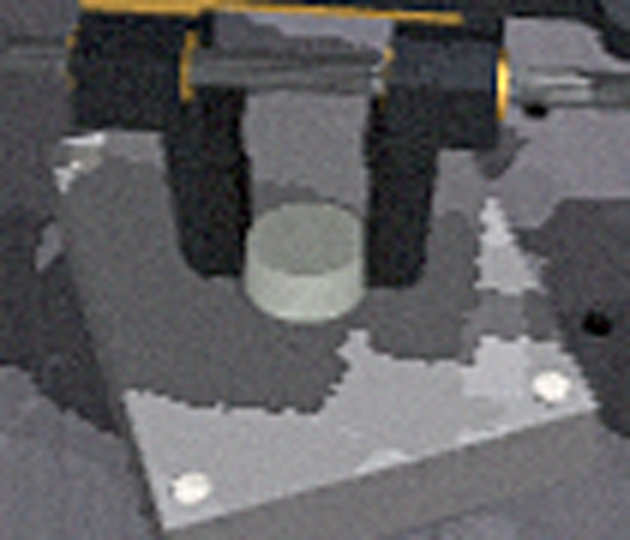

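View pics/w17.png

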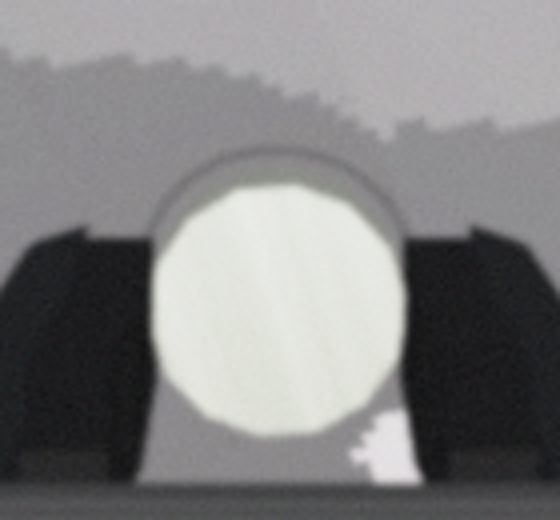

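```bash
python3 -c "
from h import *
a=np.linspace(0,2*np.pi,72)
def circ(x,y,z,r):return np.c_[x+r*np.cos(a),y+r*np.sin(a),z+0*a]
c=robot.read_camera('wrist');s=robot.read_camera('side');st=robot.read_state()
for (n,z,r) in(('hole',.022,.0165),('rim',.0205,.01575),('home top',.0295,.015),('rim top',.035,.015),('rim bottom',.022,.015)):
  for y in(-.2165,-.2175,-.2185):
   w=proj(c,circ(.505,y,z,r));q=proj(s,circ(.505,y,z,r))
   print(n,y,'wrist crop rows',(w[:,1].min()-180)*4,(w[:,1].max()-180)*4,'cols',(w[:,0].min()-250)*4,(w[:,0].max()-250)*4,'side rows',(q[:,1].min()-280)*6,(q[:,1].max()-280)*6,'cols',(q[:,0].min()-250)*6,(q[:,0].max()-250)*6)
print(st['tcp_pos'])
"
```

```text
hole -0.2165 wrist crop rows 140.15205155794433 392.22656463848034 cols 136.2281422440642 410.0085391443224 side rows 213.48781208406592 319.76804770712886 cols 232.43203490368728 371.1368004749104
hole -0.2175 wrist crop rows 147.98353564863794 399.23960040397515 cols 138.42897016867823 411.7637423850829 side rows 216.52796689802312 323.1079457906569 cols 232.8589640128265 371.7586419666749
hole -0.2185 wrist crop rows 155.7889144183115 406.23051136371464 cols 140.62265020962218 413.5132460455791 side rows 219.57649132116558 326.45748271813636 cols 233.28709720731547 372.38223610724015
rim -0.2165 wrist crop rows 141.99056269507105 380.7792838409082 cols 143.6226975138227 402.67521297550843 side rows 220.2307531736251 321.74963213843023 cols 235.77143355088936 368.0037116989258
rim -0.2175 wrist crop rows 149.73965482129677 387.75980825271654 cols 145.79239471408755 404.4269357295725 side rows 223.27965563792202 325.08447805350966 cols 236.20251117346015 368.6203706303447
rim -0.2185 wrist crop rows 157.4631775718242 394.71846865275006 cols 147.9551065404446 406.1730197178417 side r
[... 1216 characters left out ...]
339844 281.78422471651197 cols 238.06971248553248 365.8966109959422
rim bottom -0.2165 wrist crop rows 152.2344891748487 381.36231773365034 cols 148.693260650429 397.543008832502 side rows 218.1084414210054 314.7176900418525 cols 238.74793099948488 364.8372016223402
rim bottom -0.2175 wrist crop rows 160.02571456095234 388.4096982132555 cols 150.87079072529104 399.31820275883047 side rows 221.16133285488843 318.0430234662101 cols 239.18372035493576 365.4501672574213
rim bottom -0.2185 wrist crop rows 167.79103549938498 395.4347912888172 cols 153.0390794592397 401.08763310285735 side rows 224.22264660136386 321.3779326854253 cols 239.62073868947414 366.06486049467003
[ 0.5052 -0.2171  0.0122]
```

The side view's top-face row (203) matches a nearly home stub: 199 expected when home, 182 when still on the rim. I'll release, rise, close the fingers, and press the top down gently.

servo_tool(
  plan=[
    [36,0,0,0,0,0,0],
    [45,0,0,0,0,0,0],
    [45,0,0,0,0,0,0],
    [45,0,0,-0.05,0,0,0],
    [45,0,0,-0.05,0,0,0],
    [0,0,0,0,0,0,0],
    [0,0,0,0,0,0,0],
    [0,0,0,0,0,0,0],
  ],
)

```text
time: 25.3
tcp_pos: [0.5045, -0.2168, 0.0505]
tool_rot: [-3.14, -0.001, 1.331]
ft_force: [0.3, -0.7, -0.0]
width: 0.0234
```

```bash
python3 q.py 18
```

```text
t 25.3 tcp [ 0.5045 -0.2168  0.0505] rot [-3.14   -0.0006  1.3309] F [ 0.3127 -0.6712 -0.0261] w 0.023359812821140316
norm shift [-0.0003  0.0014  0.0988]
norm turn [-0.0005 -0.0002  0.0003]
```

View pics/s18.png

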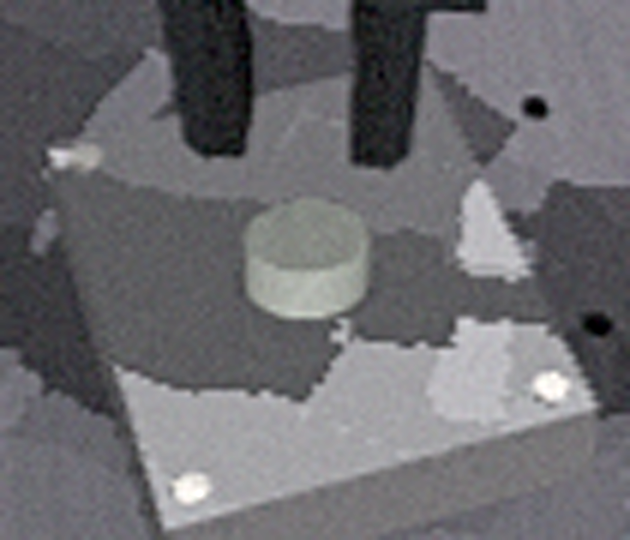

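View pics/w18.png

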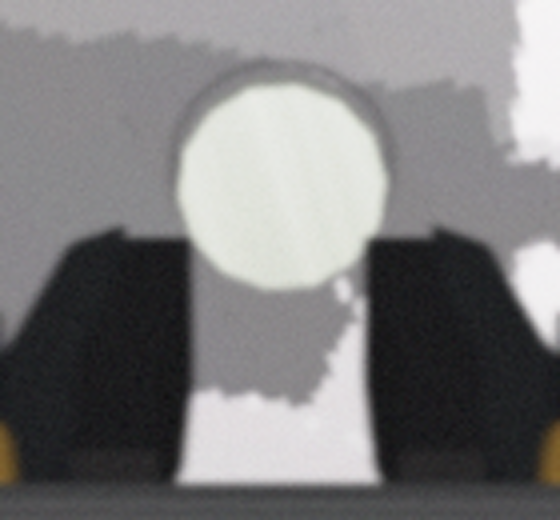

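It looks home (side top edge at row ~198). I'll press lightly to confirm.

servo_tool(
  plan=[
    [0,0,0,0.02,0,0,0],
    [0,0,0,0.02,0,0,0],
    [0,0,0,0.02,0,0,0],
    [0,0,0,0.01,0,0,0],
    [0,0,0,0,0,0,0],
  ],
)

```text
time: 25.9
tcp_pos: [0.5047, -0.2168, 0.0228]
tool_rot: [-3.14, -0.001, 1.331]
ft_force: [-0.5, -0.0, 0.5]
width: 0.0003
```

servo_tool(
  plan=[
    [0,0,0,0.004,0,0,0],
    [0,0,0,0.003,0,0,0],
    [0,0,0,0,0,0,0],
  ],
)

```text
time: 26.2
tcp_pos: [0.5051, -0.2171, 0.0209]
tool_rot: [3.141, 0.0, 1.331]
ft_force: [-0.7, 0.0, 0.2]
width: 0.0005
```

servo_tool(
  plan=[
    [0,0,0,0.003,0,0,0],
    [0,0,0,0,0,0,0],
  ],
)

```text
time: 26.4
tcp_pos: [0.505, -0.217, 0.0196]
tool_rot: [-3.142, -0.0, 1.331]
ft_force: [-0.0, 0.2, -0.3]
width: 0.0003
```

servo_tool(
  plan=[
    [0,0,0,0.003,0,0,0],
    [0,0,0,0,0,0,0],
  ],
)

```text
time: 26.6
tcp_pos: [0.505, -0.217, 0.0183]
tool_rot: [-3.141, -0.0, 1.331]
ft_force: [-0.7, 0.3, -0.5]
width: 0.0006
```

servo_tool(
  plan=[
    [0,0,0,0.002,0,0,0],
    [0,0,0,0,0,0,0],
  ],
)

```text
time: 26.8
tcp_pos: [0.505, -0.217, 0.0175]
tool_rot: [-3.141, -0.0, 1.331]
ft_force: [1.1, 0.2, 0.3]
width: 0.0006
```

servo_tool(
  plan=[
    [0,0,0,0.002,0,0,0],
    [0,0,0,0,0,0,0],
  ],
)

```text
time: 27.0
tcp_pos: [0.505, -0.217, 0.0167]
tool_rot: [-3.141, -0.0, 1.331]
ft_force: [-0.1, -0.1, -0.4]
width: 0.0004
```

servo_tool(
  plan=[
    [0,0,0,0.002,0,0,0],
    [0,0,0,0,0,0,0],
  ],
)

```text
time: 27.2
tcp_pos: [0.505, -0.217, 0.0159]
tool_rot: [-3.141, -0.0, 1.331]
ft_force: [-0.8, -0.2, 0.0]
width: 0.0002
```

servo_tool(
  plan=[
    [0,0,0,0.002,0,0,0],
    [0,0,0,0,0,0,0],
  ],
)

```text
time: 27.4
tcp_pos: [0.505, -0.217, 0.0151]
tool_rot: [-3.141, -0.0, 1.331]
ft_force: [-0.4, -0.4, 0.8]
width: 0.0003
```

servo_tool(
  plan=[
    [0,0,0,0.002,0,0,0],
    [0,0,0,0,0,0,0],
  ],
)

```text
time: 27.6
tcp_pos: [0.505, -0.217, 0.0143]
tool_rot: [-3.141, -0.0, 1.331]
ft_force: [-0.1, 0.3, -0.7]
width: 0.0003
```

servo_tool(
  plan=[
    [0,0,0,0.002,0,0,0],
    [0,0,0,0,0,0,0],
  ],
)

```text
time: 27.8
tcp_pos: [0.5051, -0.2171, 0.0137]
tool_rot: [3.141, 0.0, 1.331]
ft_force: [0.2, -0.7, 0.6]
width: 0.0004
```

servo_tool(
  plan=[
    [0,0,0,0.002,0,0,0],
    [0,0,0,0,0,0,0],
  ],
)

```text
time: 28.0
tcp_pos: [0.5051, -0.2171, 0.0136]
tool_rot: [3.141, 0.0, 1.331]
ft_force: [-3.1, 1.5, 9.0]
width: 0.0006
```

Firm contact at TCP 0.0136 with 9 N and no movement, so it is home. I'll retreat and do the final check.

servo_tool(
  plan=[
    [0,0,0,-0.01,0,0,0],
    [0,0,0,-0.08,0,0,0],
    [0,0,0,-0.1,0,0,0],
    [0,0,0,-0.1,0,0,0],
    [0,0,0,-0.1,0,0,0],
    [0,-0.1,0.05,0,0,0,0],
    [0,-0.1,0.1,0,0,0,0],
    [0,-0.1,0.1,0,0,0,0],
  ],
)

```text
time: 28.8
tcp_pos: [0.5674, -0.3477, 0.1696]
tool_rot: [3.141, 0.0, 1.331]
ft_force: [0.3, -0.2, -0.2]
width: 0.0003
```

servo_tool(
  plan=[
    [0,-0.1,0,0,0,0,0],
    [0,-0.1,0,0,0,0,0],
    [0,0,0,0,0,0,0],
    [0,0,0,0,0,0,0],
  ],
)

```text
time: 29.2
tcp_pos: [0.5475, -0.4242, 0.1683]
tool_rot: [-3.141, -0.001, 1.33]
ft_force: [-0.8, 0.2, 0.7]
width: 0.0005
```

```bash
python3 q.py 19; python3 -c "
from h import *
for n in('side','top'):
  cv2.imwrite(f'pics/{n}20.png',robot.read_camera(n)['pixels'][:,:,::-1])"
```

```text
t 29.2 tcp [ 0.5475 -0.4242  0.1683] rot [-3.1411 -0.0006  1.3298] F [-0.8226  0.184   0.7169] w 0.0004957591824874131
norm shift [ 0.4775 -0.2266  0.3937]
norm turn [-0.0002 -0.0002 -0.0001]
```

View pics/s19.png

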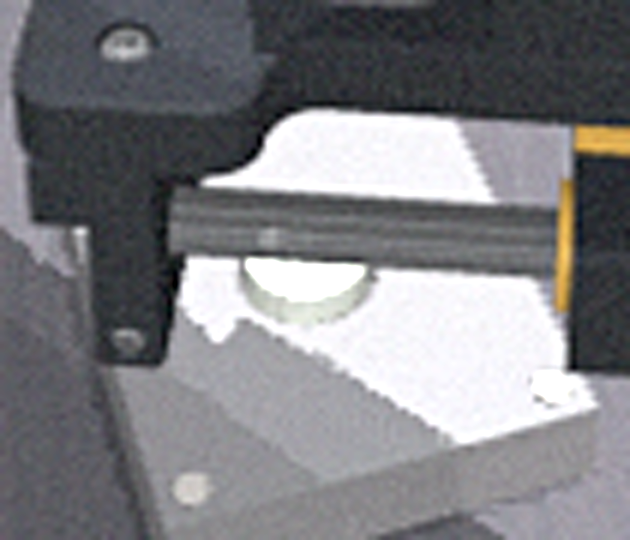

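View pics/side20.png

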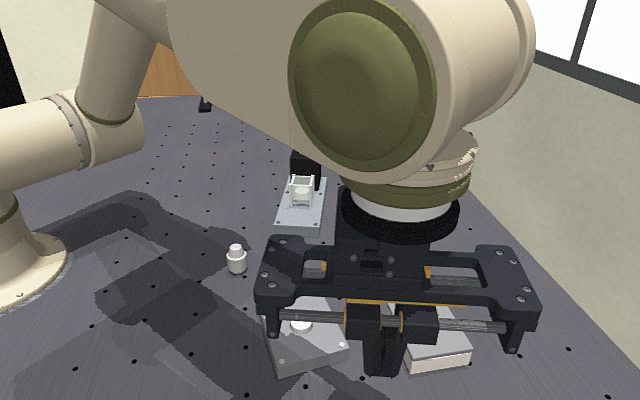

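View pics/top20.png

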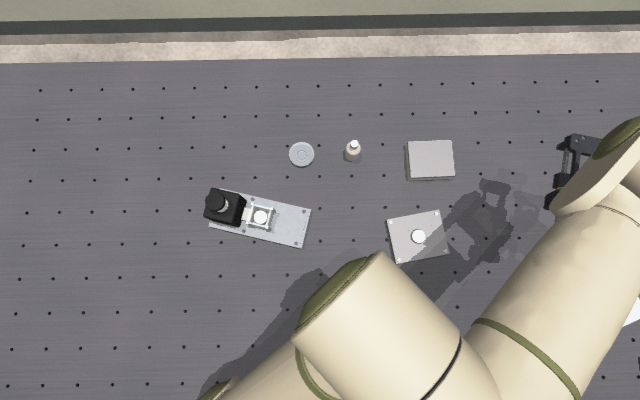

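In the top view the stub sits in the socket at (418,237). The dish, dropper, slide box and dispenser are all at their original pixels; the objective is hidden there but shows unmoved in the side view at (237,260). The side crop puts the stub's top front edge at ~298, as expected when home. I'll hand it in.

```bash
python3 -c "
from plant import robot
print(robot.sign_off())"
```

```text
the job is handed in; nothing more can be done
None
```

The stub is upright in the holder socket and appears fully home. The job was handed in at about 29 s of the 67 s allowed; sign-off gave no verdict.

**Press:** I pressed the knob straight down to its stop. Travel was about 22 mm and the vertical force at the stop was about 14 N (about 15 N including side load). I held it there for about 1 s and let it come fully back up. One stub came out onto the tray.

**Placing:** I gripped that stub and lowered it into the socket. It rubbed slightly on the socket wall, so I eased it over 0.6 mm. After letting go I pressed its top with closed fingers at about 9 N, and it did not move.

**Last checks:**
- The side view shows the stub's top face at the height expected for a seated stub, within about 1 mm.
- The knob was back up right after the press.
- A stub shows in the magazine and none is left on the tray. The two stubs stand one on the other, so only the upper one is visible.
- The dispenser and the other bench objects are where they started. The objective was hidden in the last top view, but the side view shows it unmoved.

**Disagreements:**
- The real fingertips were about 35–38 mm further back than `nose_length` says. Both cameras showed it and touch confirmed it, so I used the measured height instead.
- The gripper read about 28.4 mm on the 30 mm stub.
- The cameras disagreed on the socket position by up to about 4 mm. I used the wrist camera's value, and the stub went in.

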